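# Rebuild the canister landing buffer and close its hood

## Task

Rebuild the landing buffer in the hinged housing: put the amber spacer that was left lying on its round plate back in the parts tray, lay every black disc that is on the worktop flat in one stack centred on the plate, and top the stack with the knobbed steel cap from the tray, knob up and centred. Only then lower the hood until it is fully closed, without letting it slam. Leave the other two spacers and the steel ring in the tray, and do not disturb the canister, flashlight or cup.

Things in the scene. Friction and masses are not known exactly. Their poses are not given: they have to be found in the camera images.
- housing: The buffer housing: fixed dark steel base, 200 x 200 mm, walls 30 mm high and 4 mm thick, inside floor 4 mm up; in its middle a fixed round plate, 84 mm across, whose top is 12 mm above the worktop. Origin under its centre, on the worktop; its x axis points to the hinge side, z up
- plate_top (a point): Centre of the round plate's top face, 12 mm above the worktop; the stack stands here
- hood (a joint): Hinge angle of the sheet-steel hood, in rad: 0 fully closed on the base, grows as it opens (about 1.7 to 1.95 at the start, limit 2.05). The hood is a 204 x 206 mm cover 88 mm deep, open below; the stiff hinge holds it at any angle (about 2 N at the handle moves it). Closed, its top is 119 mm above the worktop
- hood_hinge (a point): Middle of the hinge line, 100 mm from the housing's centre along the housing's x axis, 30.5 mm above the worktop; the hinge line runs along the housing's y axis
- hood_handle (a point): Middle of the hood's bar handle, a round bar about 10 mm thick, 100 mm long, parallel to the hinge line, 35 mm clear of the hood's front wall. It lies 237 mm out from the hinge line and 65 mm up when closed, so 137 mm from the housing's centre and 95 mm above the worktop; with the hood open it is the topmost part and can be pinched from above
- tray: Fixed green painted parts tray, 260 x 190 mm (x, y), walls 45 mm high and 5 mm thick, inside floor 5 mm up. Origin under its centre
- cap: Steel cap: disc 62 mm across and 10 mm thick with a round knob on top, 24 mm across and 22 mm tall (32 mm overall). Origin at the centre of its underside, z up through the knob. Starts in the tray
- ring: Flat steel ring, 60 mm outside, 36 mm inside, 10 mm thick, lying in the tray; not wanted. Origin at the centre of its underside
- spacer_1: Amber plastic strip spacer, bar 110 x 24 x 14 mm (x, y, z), lying in the tray. Origin at the centre of its underside
- spacer_2: The same kind of amber spacer, lying in the tray
- spacer_3: The same kind of amber spacer, left lying on the housing's round plate at the start
- canister: Brass tube canister with grey felt ends, 206 mm long, 72 mm across, lying on the worktop; leave alone. Origin at the centre of its underside
- flashlight: Knurled steel flashlight, 160 mm long, 40 mm across the head, lying on the worktop; leave alone. Origin at its underside
- cup: White melamine cup, 76 mm across the rim and 72 mm tall, standing on the worktop; leave alone. Origin at the centre of its underside
- disc_1: Black hard-plastic buffer disc, 64 mm across, 10 mm thick, 30 to 65 g, lying flat on the worktop at the start; origin at the centre of its underside, z along its axis. Four to six of the six discs are present
- disc_2: Another black buffer disc of the same kind; may be absent
- disc_3: Another black buffer disc of the same kind; may be absent
- disc_4: Another black buffer disc of the same kind; may be absent
- disc_5: Another black buffer disc of the same kind; may be absent
- disc_6: Another black buffer disc of the same kind; may be absent
There are look-alikes about, which are no part of the job. What is shaped like the disc_1 but red or turquoise is not meant. Leave any turquoise look-alike of the disc_3 alone.

How it is judged:
By the outcome, as a careful person would: the job done as asked, in the order asked, and still so for the second after the job is handed in, with the robot touching nothing.
Of disc_1, disc_2, disc_3, disc_4, disc_5, disc_6 only 4 to 6 are there at a start; the rules pass over those that are not, and their reading is None.
At some moment in a run one of disc_1, disc_2, disc_3, disc_4, disc_5, disc_6 may be knocked a few centimetres aside while the robot is not near it.
Once in a run the grip may slacken for a moment while it holds something.
It also fails if it takes over 210 s, if anything falls off the work surface, if the arm or the gripper's body presses on something with over 40 N, if the wrist force passes 120 N, or if a joint passes its speed limit or range.

## Robot

A 7-joint arm with a two-finger parallel gripper is mounted at the origin on the work surface. World frame = base frame: x ahead of the robot, y to its left, z up, the work surface at z = 0. Lengths are in mm, angles in degrees, forces in N, time in s.
With the tool pointing down it reaches from about 425 to 925 mm from the base axis. Payload 6.8 kg.
Tool frame: the origin (TCP) lies where the fingers leave the gripper's body, on its centre line; the fingertips stand 80 mm ahead of it and the grasp point (between the pads) lies 61 mm ahead of it (bot.pinch_z is the distance from the TCP to the grasp point, in mm); z points along the fingers, x is the direction in which the jaws open and shut, and the axes are right-handed (so a half turn about z gives the same grasp; the last joint's range is limited). The gripper opens to 88 mm and grips with 3 to 60 N. Pads are 20 mm wide; open, the fingers measure 115 mm over their backs; the gripper's body (75 mm by 178 mm) begins 61 mm behind the grasp point.
Start: joints at [70.525, 27.33, 1.283, 89.118, -0.659, 63.558, -4.761], TCP at [155.074, -656.961, 302.664] pointing down, gripper open.
Joint ranges: [-169.35, 169.35], [-19.33, 120.38], [-80.79, 83.38], [13.8, 139.57], [-78.32, 258.32], [9.67, 109.79], [-169.56, 169.56]. Speed limits (degrees/s): [136.94, 136.94, 180, 180, 180, 180, 180].

## Interface

Orientations are given as [roll, pitch, yaw] about the fixed x, y, z axes, in that order (R = Rz(yaw) Ry(pitch) Rx(roll)).
In Python, from bench import bot gives the robot as it stands. The module is installed in compiled form; this text tells all that it offers.
- The arm moves only by the tool apply_moves, never from a script. Its argument "moves" is a list of rows, each a list of 3 entries, a list of its own where there are three numbers: the closure, from 0 (fully open) to 1 (shut), then the shift along the tool's x, y, z in mm, then the turn, a rotation vector about the tool's x, y, z in rad. In form: [[hand, [x, y, z], [wx, wy, wz]], ...]. A call has 1 to 10 rows; each row is the pose to reach, as a shift and turn from the pose commanded when the call began, along the tool's axes at that moment; what a row does not reach only later rows make up. A row lasts 1/10 s, in which the tool goes at most 50 mm and 8.59 degrees, less where a joint would pass 70% of its speed; a pose out of reach is approached as far as the arm can. A call with a gripper value outside its range is refused whole. The fingers move at their own pace and stop on an object; "force" is the grip in N (left out, the last holds). Time passes only in rows, so rows that repeat a pose let the fingers close. It gives the time, the measured TCP pose, the force and the opening at its end, in the units of the state.
- bot.observe(): the state, without advancing time (a new reading comes with each control period).
- bot.camera(name): name is "side" or "top" or "wrist"; returns (picture, depth): 400x640x3 uint8, blue, green, red; 400x640 float32, mm along the optical axis (not along the pixel's ray), 0 where there is no reading.
- bot.camera_model(name): a dict with "intrinsics" (3x3 intrinsics, pixels), "rvec" (rotation vector, rad) and "tvec" (3), from world to camera coordinates, as OpenCV has them. Camera axes: x right, y down, z forward; pixel columns grow to the right and rows downward; lengths in mm; the calibration is good to about 2 mm. The wrist camera is an equidistant fisheye: a pixel r from the principal point sees the ray r / f radians off the axis. A picture is of the moment at which its call begins: read the wrist's pose just before it. camera_model takes no time and is no camera call; for the wrist camera it gives the pose at the moment of the call.
- bot.job_done(): hands the job in, once; it reports no verdict.
The state is a dict: "time": time; "joint_positions": joint angles; "qd": joint speeds; "tau": joint torques, N m; "position": TCP position; "tcp_rot": TCP orientation; "wrist_force": force on the tool from outside, world axes, zero at the start; "moment": the same for the moment, N m; "width": finger opening in mm.
Only numpy, scipy, OpenCV 4.12 (cv2) and the standard library are available. Lean on these libraries where they do the work, as an engineer would, in place of code of your own. Each camera call takes 0.05 s, during which the arm holds its last target.

## Working session

There is one attempt and no reset: what is moved stays moved. The work goes in short steps, Python scripts to look and compute and a tool call to move; the robot and the scene stay as the last step left them, time stands still between calls to the robot, and variables do not carry over. Pictures are saved under pics/ and viewed, and the job is handed in when it is done.

Besides the shell and the picture viewer there is one more tool, called as name(argument=value, ...), one argument or row to a line, values as JSON. apply_moves: Moves the arm, as the interface text tells. Its arguments: {"type":"object","properties":{"moves":{"type":"array"},"force":{"type":"number"}},"required":["moves"]}

```bash
ls; mkdir -p pics; python3 - <<'E'
from bench import bot
import cv2
s=bot.observe();print({k:s[k] for k in('time','position','tcp_rot','width','wrist_force')},bot.pinch_z)
for n in('side','top','wrist'):
    p,d=bot.camera(n);cv2.imwrite(f'pics/{n}0.png',p);m=bot.camera_model(n);print(n,m)
E
```

```text
pics
{'time': 0.0, 'position': array([ 154.95562335, -656.50750411,  301.69253745]), 'tcp_rot': array([ 1.79990989e+02,  1.02241195e-01, -7.67170322e+01]), 'width': 87.57507606617155, 'wrist_force': array([0.0358454 , 0.13682554, 0.07060032])} 61.3
side {'intrinsics': array([[367.0386355 ,   0.        , 320.32417278],
       [  0.        , 367.0386355 , 197.1696091 ],
       [  0.        ,   0.        ,   1.        ]]), 'rvec': array([ 2.17895124, -0.13612273,  0.07349369]), 'tvec': array([-570.88604643,  107.42366389,  783.61968005])}
top {'intrinsics': array([[454.2771322 ,   0.        , 315.82245174],
       [  0.        , 454.2771322 , 204.92039072],
       [  0.        ,   0.        ,   1.        ]]), 'rvec': array([ 2.17121752, -2.01655051,  0.23510842]), 'tvec': array([-35.93877801, 574.34677501, 983.86406049])}
wrist {'intrinsics': array([[309.70691629,   0.        , 315.4089494 ],
       [  0.        , 309.70691629, 197.71342437],
       [  0.        ,   0.        ,   1.        ]]), 'rvec': array([-2.26579557,  1.79359848,  0.27769404]), 'tvec': array([-674.71387868,  -36.10744372,  392.87684054])}
```

View pics/side0.png

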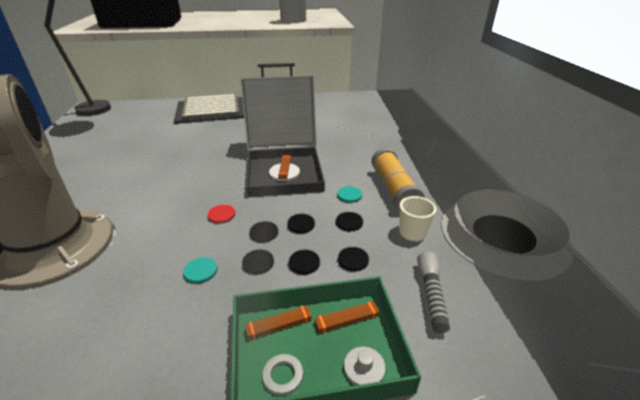

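View pics/top0.png

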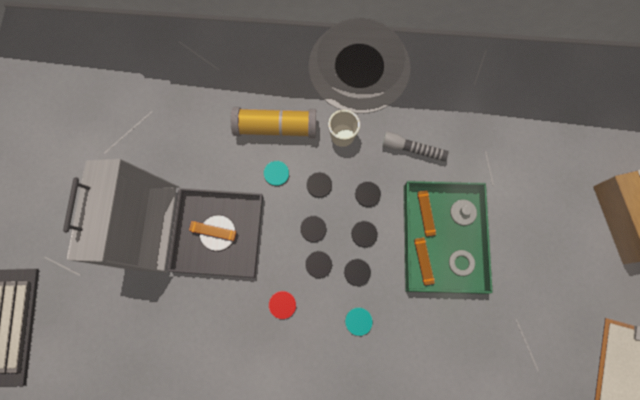

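View pics/wrist0.png

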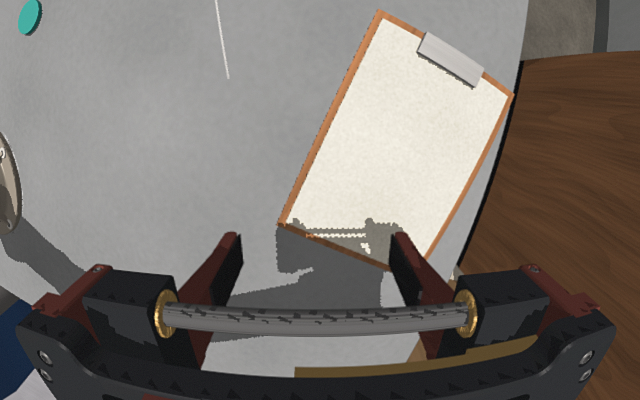

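```bash
cat > h.py <<'E'
from bench import bot
import numpy as np, cv2
from scipy.spatial.transform import Rotation as R
def rays(n,uv,m=None):
    m=m or bot.camera_model(n);K=m['intrinsics'];uv=np.atleast_2d(np.float64(uv))
    x=(uv-[K[0,2],K[1,2]])/K[0,0]
    if n=='wrist':
        r=np.linalg.norm(x,axis=1,keepdims=True);v=np.hstack([x/np.maximum(r,1e-9)*np.sin(r),np.cos(r)])
    else: v=np.hstack([x,np.ones((len(x),1))])
    M=R.from_rotvec(np.ravel(m['rvec'])).as_matrix();t=np.ravel(m['tvec'])
    return -M.T@t, v@M
def onplane(n,uv,z,m=None):
    c,v=rays(n,uv,m);return c+v*((z-c[2])/v[:,2])[:,None]
def blobs(mask,amin=60):
    k,l,st,ce=cv2.connectedComponentsWithStats(mask.astype(np.uint8))
    out=[]
    for i in range(1,k):
        if st[i,4]>=amin:
            c=max(cv2.findContours((l==i).astype(np.uint8),cv2.RETR_EXTERNAL,cv2.CHAIN_APPROX_NONE)[0],key=len)[:,0,:]
            out.append((st[i],ce[i],c))
    return out
def fitcirc(P):
    A=np.c_[2*P[:,:2],np.ones(len(P))];s=np.linalg.lstsq(A,(P[:,:2]**2).sum(1),rcond=None)[0]
    return s[:2],np.sqrt(s[2]+s[0]**2+s[1]**2)
def st():
    s=bot.observe();print('t',round(s['time'],2),'pos',s['position'].round(1),'rot',s['tcp_rot'].round(2),'w',round(s['width'],1),'F',s['wrist_force'].round(1));return s
E
python3 - <<'E'
from h import *
p=cv2.imread('pics/top0.png');h=cv2.cvtColor(p,cv2.COLOR_BGR2HSV)
print('rays org',onplane('top',[[320,200],[640,200],[320,0],[0,200]],0).round())
V=h[...,2]
for s,c,cc in blobs((V<62),150):
    if s[4]>1500: continue
    P=onplane('top',cc,10);ce,r=fitcirc(P);print('dark',s[:5],ce.round(1),r.round(1),p[int(c[1]),int(c[0])])
for nm,m,z in(('amber',(h[...,0]>5)&(h[...,0]<18)&(h[...,1]>170),14),('turq',(h[...,0]>80)&(h[...,0]<95)&(h[...,1]>120),10)):
    for s,c,cc in blobs(m,80):
        zz=z
        if nm=='amber' and s[0]<300: zz=26
        elif nm=='amber': zz=19
        P=onplane('top',cc,zz)[:,:2].astype(np.float32)
        print(nm,s,cv2.minAreaRect(P))
m=(h[...,1]<40)&(V>125)
for s,c,cc in blobs(m,80):
    if s[4]<1500:
        for z in (12,15,17): print('light',s,fitcirc(onplane('top',cc,z)))
# side dark
E
python3 -c "
import cv2
p=cv2.imread('pics/top0.png')
cv2.imwrite('pics/a.png',cv2.resize(p[140:310,50:310],None,fx=3,fy=3))
cv2.imwrite('pics/b.png',cv2.resize(p[140:310,250:510],None,fx=3,fy=3))"
```

```text
rays org [[ 604.   -2.    0.]
 [ 663. -790.    0.]
 [1171.   39.    0.]
 [ 546.  786.    0.]]
dark [171 191  88  78 554] [502.5 240.2] 109.3 [ 99 100 108]
dark [ 23 270  16 115 279] [253.9 655.7] 75.7 [40 41 43]
dark [ 16 282  15  92 302] [248.7 682. ] 65.6 [50 52 57]
amber [418 191  17  45 408] ((586.8003540039062, -259.1092224121094), (108.40692138671875, 23.114809036254883), 11.743422508239746)
amber [415 238  19  46 422] ((470.9239196777344, -255.85317993164062), (106.063232421875, 24.006267547607422), 13.701446533203125)
turq [264 161  25  25 473] ((663.2313842773438, 112.21302032470703), (61.61720275878906, 59.59233856201172), 23.29026985168457)
turq [346 308  26  28 581] ((321.2931213378906, -110.87171936035156), (60.338966369628906, 57.67619323730469), 3.3532097339630127)
light [333  88  50  10 172] (array([972.13801323, -80.48145711]), np.float64(89.42499864121638))
light [333  88  50  10 172] (array([970.36387124, -80.28702692]), np.float64(89.17600080361868))
light [333  88  50  10 172] (array([969.18110991, -80.15740679]), np.float64(89.01000224519085))
light [ 71 187  15
[... 1633 characters left out ...]
9.257941164019975))
light [449 250  26  25 349] (array([ 474.74759156, -345.92466128]), np.float64(29.203478348789982))
light [  0 281  15  91 665] (array([258.47820805, 667.27432546]), np.float64(67.23891580100172))
light [  0 281  15  91 665] (array([258.69120334, 665.38668044]), np.float64(67.05169360483688))
light [  0 281  15  91 665] (array([258.8332002 , 664.12825042]), np.float64(66.9268788073843))
light [  7 282  20  90 793] (array([254.8410204 , 663.66478368]), np.float64(61.97074904624306))
light [  7 282  20  90 793] (array([255.06414319, 661.78718918]), np.float64(61.79819570274033))
light [  7 282  20  90 793] (array([255.21289172, 660.53545951]), np.float64(61.68316014041207))
```

View pics/a.png

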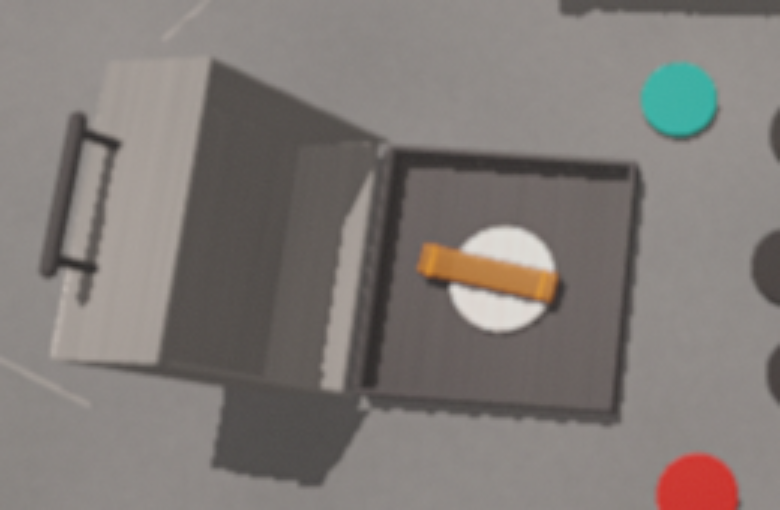

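View pics/b.png

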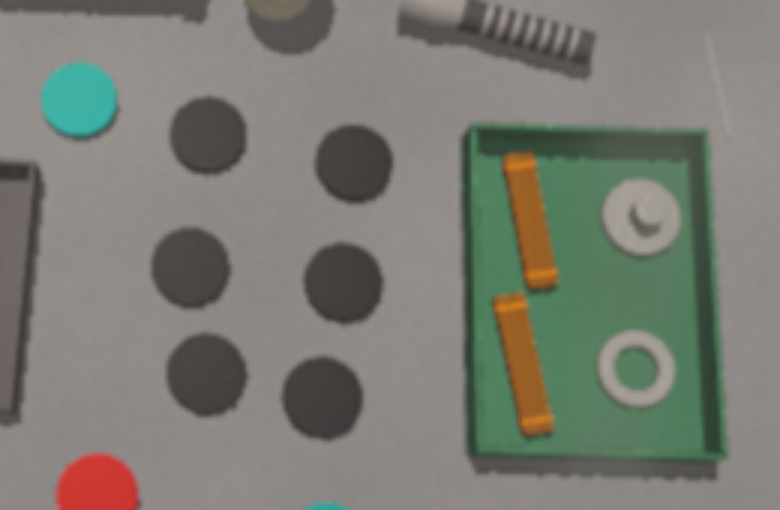

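```bash
python3 - <<'E'
from h import *
p=cv2.imread('pics/top0.png');h=cv2.cvtColor(p,cv2.COLOR_BGR2HSV)
V=h[...,2]
print(p[234,364],p[229,313],p[200,340])
for s,c,cc in blobs((V<88),150):
    if s[4]>1500: continue
    P=onplane('top',cc,10);ce,r=fitcirc(P);print('dark',s[:5],ce.round(1),r.round(1))
sub=np.zeros_like(V,bool);sub[205:260,185:245]=1
# plate: white pixels contour on outer side
mask=((h[...,1]<40)&(V>125)&sub)
pts=np.argwhere(mask)[:,::-1].astype(np.int32)
hull=cv2.convexHull(pts)[:,0,:]
m2=np.zeros(V.shape,np.uint8);cv2.fillPoly(m2,[hull],1)
c2=cv2.findContours(m2,0,1)[0][0][:,0,:]
print('plate',fitcirc(onplane('top',hull,12)))
am=((h[...,0]>3)&(h[...,0]<22)&(h[...,1]>110)&sub)
for s,c,cc in blobs(am,50):
    print('amb',s,cv2.minAreaRect(onplane('top',cc,26)[:,:2].astype(np.float32)))
gm=((h[...,0]>55)&(h[...,0]<80)&(h[...,1]>90))
s,c,cc=max(blobs(gm,500),key=lambda b:b[0][4]);print('tray',s,cv2.minAreaRect(onplane('top',cc,45)[:,:2].astype(np.float32)))
# manual: housing corners (top rim z=30), handle ends
print('housing rim',onplane('top',[[180,190],[262.5,194],[256,277],[171,274]],30).round(1))
d=np.load('pics/d.npy') if 0 else bot.camera('top')[1]
for u,v in[(76,180),(66,228),(70,205),(100,220),(364,234),(217,222),(212,231),(464,212),(427,213)]:
    w=d[v-1:v+2,u-1:u+2];w=w[w>0];z=np.median(w);c,r=rays('top',[[u,v]]);m=bot.camera_model('top')
    Mz=R.from_rotvec(m['rvec']).as_matrix()[2];print((u,v),(c+r[0]*z/(r[0]@Mz)).round(1))
E
```

```text
[63 63 69] [69 71 77] [135 137 142]
dark [249 122  70  25 391] [808.9 101.1] 77.8
dark [334 136  27  21 240] [747.7 -60.4] 26.7
dark [383 145  63  18 368] [ 713.6 -226. ] 53.5
dark [307 173  25  25 482] [639.5   3.2] 30.0
dark [ 64 178  26  54 249] [543.6 568. ] 52.5
dark [356 182  25  26 501] [ 625.  -117.5] 30.4
dark [409 183  82 108 972] [ 539.1 -301.4] 127.1
dark [404 184  37 114 435] [ 524.6 -331.8] 142.5
dark [172 196  92  85 524] [500.2 237.5] 114.0
dark [301 217  25  26 513] [528.3   9.5] 30.0
dark [352 221  25  27 523] [ 525.5 -113.5] 30.1
dark [306 252  26  27 540] [444.5  -9.5] 29.9
dark [345 259  26  28 550] [ 432.9 -101.7] 30.0
plate (array([503.79263128, 239.2508618 ]), np.float64(43.60758241796955))
amb [189 221  47  20 461] ((505.30419921875, 247.55410766601562), (111.87853240966797, 27.13966178894043), 82.91484069824219)
tray [ 407  183   24  108 1149] ((525.44873046875, -227.76324462890625), (252.92654418945312, 47.69749069213867), 6.381640434265137)
housing rim [[596.8 336.9  30. ]
 [601.6 137.3  30. ]
 [403.3 132.3  30. ]
 [395.7 329.1  30. ]]
(76, 180) [550.1 473.  239.3]
(66, 228) [454.9 473.5 239.2]
(70, 205) [499.6 474.1 240.5]
(100, 220) [478.9 423.6 215.8]
(364, 234) [ 525.6 -113.3   10.6]
(217, 222) [528.4 242.3  12.2]
(212, 231) [503.3 247.9  27.1]
(464, 212) [ 591.1 -344.7   37.2]
(427, 213) [ 586.3 -261.3   19.9]
```

```bash
cat >> h.py <<'E'
def plan(*wps):
    """wps: (x,y,ztip,yaw) ; prints shift/turn from the measured pose"""
    s=st();R0=R.from_euler('xyz',s['tcp_rot'],degrees=True)
    for x,y,zt,yaw in wps:
        R1=R.from_euler('xyz',[180,0,yaw],degrees=True)
        d=R0.inv().apply(np.array([x,y,zt+80])-s['position']);w=(R0.inv()*R1).as_rotvec()
        print('  ->',(x,y,zt,yaw),'shift',d.round(1),'turn',w.round(3),'rows',round(max(np.linalg.norm(d)/50,np.degrees(np.linalg.norm(w))/8.59),1))
E
python3 -c "
from h import *
plan((500,-230,200,-7))"
```

```text
t 0.2 pos [ 155.  -656.7  302. ] rot [ 1.800e+02  7.000e-02 -7.672e+01] w 87.9 F [-0.1 -0.1 -0.4]
  -> (500, -230, 200, -7) shift [-336.  -433.8   22.4] turn [-1.000e-03  1.000e-03 -1.217e+00] rows 11.0
```

apply_moves(
  moves=[
    [0,[-61,-79,4],[0,0,-0.14]],
    [0,[-122,-158,8],[0,0,-0.28]],
    [0,[-183,-237,12],[0,0,-0.42]],
    [0,[-244,-316,16],[0,0,-0.56]],
    [0,[-305,-394,20],[0,0,-0.7]],
    [0,[-336,-434,22],[0,0,-0.84]],
    [0,[-336,-434,22],[0,0,-0.98]],
    [0,[-336,-434,22],[0,0,-1.12]],
    [0,[-336,-434,22],[0,0,-1.217]],
    [0,[-336,-434,22],[0,0,-1.217]],
  ],
  force=20,
)

```text
time: 1.2
position: [470.1, -267.0, 282.7]
tcp_rot: [180.0, -0.0, -6.9]
wrist_force: [0.8, -0.3, 0.5]
width: 88.0
```

```bash
python3 -c "
from h import *
plan((505,190,140,-7))
cv2.imwrite('pics/w1.png',bot.camera('wrist')[0])"
```

```text
t 1.2 pos [ 470.1 -267.   282.7] rot [ 1.7999e+02 -1.0000e-02 -6.8600e+00] w 88.0 F [ 0.8 -0.3  0.5]
  -> (505, 190, 140, -7) shift [ -20.  -457.9   62.6] turn [ 0.    -0.     0.002] rows 9.3
```

View pics/w1.png

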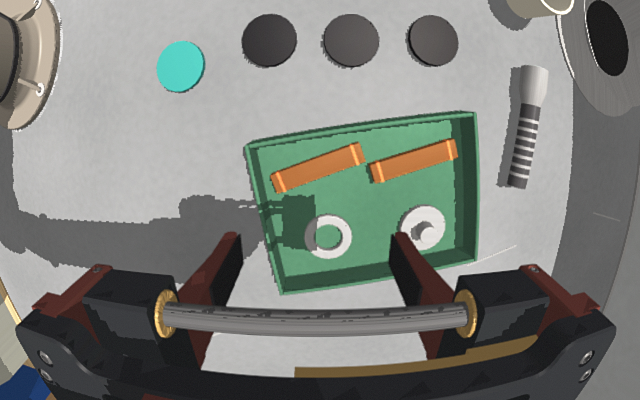

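```bash
python3 - <<'E'
from h import *
p,d=bot.camera('wrist');m=bot.camera_model('wrist');h=cv2.cvtColor(p,cv2.COLOR_BGR2HSV);H,S,V=cv2.split(h)
for s,c,cc in blobs((H>3)&(H<22)&(S>110)&(V>100),300):
    r=cv2.minAreaRect(onplane('wrist',cc,19,m)[:,:2].astype(np.float32));print('amb',s,r, cv2.boxPoints(r).round(0).tolist())
w=(S<35)&(V>190);w[:100]=0;w[300:]=0
for s,c,cc in blobs(w,150): print('white',s,fitcirc(onplane('wrist',cc,15,m)))
for s,c,cc in blobs((V<100)&(np.arange(400)[:,None]<75),500): print('dark',s,fitcirc(onplane('wrist',cc,10,m)))
g=(H>50)&(H<85)&(S>80)
s,c,cc=max(blobs(g,500),key=lambda b:b[0][4]);r=cv2.minAreaRect(onplane('wrist',cc,45,m)[:,:2].astype(np.float32));print(s,r,cv2.boxPoints(r).round())
E
```

```text
amb [ 364  148   89   44 1758] ((586.75341796875, -264.1352233886719), (109.91552734375, 27.78969383239746), 11.671103477478027) [[530.0, -262.0], [536.0, -289.0], [643.0, -267.0], [638.0, -239.0]]
amb [ 266  151   94   51 1945] ((471.029296875, -261.4580383300781), (109.43011474609375, 26.941207885742188), 14.110010147094727) [[415.0, -262.0], [421.0, -288.0], [527.0, -261.0], [521.0, -235.0]]
amb [154 290  23  48 500] ((216.592041015625, -450.68780517578125), (106.57516479492188, 36.324764251708984), 66.2962646484375) [[179.0, -492.0], [212.0, -507.0], [255.0, -409.0], [221.0, -395.0]]
amb [455 290  22  47 478] ((684.8728637695312, -503.6234436035156), (34.73952865600586, 106.41401672363281), 10.99876594543457) [[658.0, -455.0], [678.0, -559.0], [712.0, -553.0], [692.0, -448.0]]
amb [ 295  335  243   42 2446] ((634.9591064453125, -599.03466796875), (38.90117645263672, 460.9131774902344), 83.60508728027344) [[404.0, -593.0], [862.0, -644.0], [866.0, -605.0], [408.0, -554.0]]
white [ 281  100  162   41 3726] (array([ 534.0499198 , -194.03467429]), np.float64(63.15713897043165))
white
[... 804 characters left out ...]
ark [ 584    7   43   68 2232] (array([968.87095907, -82.23836706]), np.float64(61.52799068747839))
dark [  0  18  22  57 501] (array([-23.99444907,  34.55649853]), np.float64(45.932042286025066))
dark [ 238   22   55   53 2302] (array([ 434.21796364, -107.4723771 ]), np.float64(31.33606034807033))
dark [ 318   23   57   52 2337] (array([ 525.94838066, -119.04877176]), np.float64(31.267465548535306))
dark [ 402   24   53   51 2015] (array([ 624.53457383, -123.3762252 ]), np.float64(31.951089704207654))
[  241   120   233   181 24765] ((530.9662475585938, -308.2105407714844), (258.3827819824219, 192.6105499267578), 2.57035493850708) [[ 398. -218.]
 [ 406. -410.]
 [ 664. -399.]
 [ 656. -206.]]
```

apply_moves(
  moves=[
    [0,[-2,-46,6],[0,0,0]],
    [0,[-4,-92,12],[0,0,0]],
    [0,[-6,-138,19],[0,0,0]],
    [0,[-8,-184,25],[0,0,0]],
    [0,[-10,-229,31],[0,0,0]],
    [0,[-12,-275,38],[0,0,0]],
    [0,[-14,-321,44],[0,0,0]],
    [0,[-16,-366,44],[0,0,0]],
    [0,[-16,-366,44],[0,0,0]],
    [0,[-16,-366,44],[0,0,0]],
  ],
)

```text
time: 2.3
position: [497.9, 97.2, 238.5]
tcp_rot: [180.0, 0.0, -6.9]
wrist_force: [-0.2, -0.9, -0.7]
width: 87.9
```

```bash
python3 -c "
from h import *
plan((505,247,140,-7))
cv2.imwrite('pics/w2.png',bot.camera('wrist')[0])"
```

```text
t 2.3 pos [497.9  97.2 238.5] rot [ 1.7999e+02  2.0000e-02 -6.8600e+00] w 87.9 F [-0.2 -0.9 -0.7]
  -> (505, 247, 140, -7) shift [ -10.8 -149.6   18.5] turn [0.    0.    0.002] rows 3.0
```

View pics/w2.png

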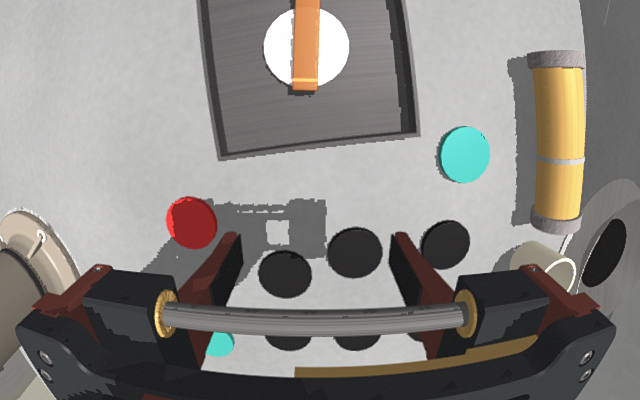

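```bash
cat >> h.py <<'E'
def cloud(n):
    m=bot.camera_model(n);p,d=bot.camera(n)
    v,u=np.mgrid[0:400,0:640];uv=np.c_[u.ravel(),v.ravel()]
    c,r=rays(n,uv,m);Mz=R.from_rotvec(np.ravel(m['rvec'])).as_matrix()[2]
    P=(c+r*(d.ravel()/(r@Mz))[:,None]).reshape(400,640,3);P[d<=0]=np.nan
    return p,P,m
def topcirc(P,mask,zlo,zhi):
    mk=mask&(P[...,2]>zlo)&(P[...,2]<zhi);mk=cv2.morphologyEx(mk.astype(np.uint8),cv2.MORPH_CLOSE,np.ones((3,3)))
    out=[]
    for s,c,cc in blobs(mk,150):
        Q=P[cc[:,1],cc[:,0],:2];Q=Q[~np.isnan(Q[:,0])];(ce,r)=cv2.minEnclosingCircle(Q.astype(np.float32))
        f,rf=fitcirc(Q);out.append((s[:2],np.round(f,1),round(rf,1),np.round(ce,1),round(r,1)))
    return out
E
python3 - <<'E'
from h import *
for n in('wrist','top'):
    p,P,m=cloud(n);H,S,V=cv2.split(cv2.cvtColor(p,cv2.COLOR_BGR2HSV))
    print(n,[np.round(np.nanmedian(P[a,b],0),1) for a,b in ((slice(120,130),slice(300,310)),)])
    for o in topcirc(P,V<95,6,15):
        if 25<o[2]<40: print('disc',o)
    w=(S<60)&(V>150)&(abs(P[...,0]-503)<60)&(abs(P[...,1]-240)<60)
    Q=P[w&(P[...,2]>8)&(P[...,2]<18)];print('z',np.median(Q,0))
    hull=cv2.convexHull(Q[:,:2].astype(np.float32))[:,0];print('plate',fitcirc(hull),cv2.minEnclosingCircle(hull))
    a=(H>3)&(H<22)&(S>100)&(abs(P[...,0]-503)<70)&(abs(P[...,1]-240)<80)&(P[...,2]>21)
    Q=P[a];print('amb z',np.median(Q[:,2]),cv2.minAreaRect(Q[:,:2].astype(np.float32)))
E
```

```text
wrist [array([[490.3, 157.9,   4.8],
       [491.3, 157.6,   4.3],
       [492.4, 157.6,   4.9],
       [493.3, 157.4,   4.7],
       [494.3, 157.3,   4.9],
       [495.4, 157.2,   4.5],
       [496.4, 157.1,   4.7],
       [497.4, 157. ,   4.7],
       [498.4, 156.8,   4.5],
       [499.4, 156.7,   4.5]])]
disc (array([421, 219], dtype=int32), array([644.1,   3.3]), np.float64(31.0), array([643.9,   3.1]), 32.1)
disc (array([327, 226], dtype=int32), array([532.9,   9.8]), np.float64(30.9), array([532.9,   9.6]), 31.9)
disc (array([259, 250], dtype=int32), array([448.8,  -9.2]), np.float64(30.8), array([448.8,  -9.2]), 32.0)
z [516.37463635 236.97090627  12.6997169 ]
plate (array([506.01553817, 237.69017428]), np.float64(41.63127619241025)) ((505.9135437011719, 237.70936584472656), 42.00254440307617)
amb z 26.731408930287614 ((506.1394958496094, 236.4705047607422), (88.98389434814453, 23.642087936401367), 80.74976348876953)
top [array([[773.8,  59.7,  62.8],
       [773.4,  57.1,  62.5],
       [774. ,  54.8,  63.3],
       [774.5,  52.4,  61.4],
       [773.8,  49.9,  61.9],
       
[... 300 characters left out ...]
26.4, -116.8]), np.float64(29.9), array([ 626.8, -116.2]), 31.6)
disc (array([303, 216], dtype=int32), array([533.6,   5.6]), np.float64(25.8), array([530.9,  10.5]), 30.8)
disc (array([352, 221], dtype=int32), array([ 526.6, -113.4]), np.float64(29.7), array([ 526.1, -114.1]), 31.7)
disc (array([344, 259], dtype=int32), array([ 433.9, -101.5]), np.float64(29.9), array([ 433.9, -101.4]), 31.2)
z [484.69998657 245.50146406  12.64076745]
plate (array([501.54566928, 242.40530173]), np.float64(39.71038914541225)) ((503.7386169433594, 241.058837890625), 42.687618255615234)
amb z 26.637275865292168 ((506.2369689941406, 253.68341064453125), (101.9486083984375, 24.104610443115234), 80.7205810546875)
```

```bash
python3 -c "
from h import *
plan((507.5,246,100,-9.3),(507.5,246,15,-9.3))"
```

```text
t 2.45 pos [498.1  94.6 238.5] rot [ 1.7994e+02  1.0000e-02 -7.1500e+00] w 87.6 F [-0.7  0.2 -0.1]
  -> (507.5, 246, 100, -9.3) shift [  -9.5 -151.5   58.3] turn [0.001 0.    0.037] rows 3.3
  -> (507.5, 246, 15, -9.3) shift [  -9.5 -151.5  143.3] turn [0.001 0.    0.037] rows 4.2
```

apply_moves(
  moves=[
    [0,[-3,-45,15],[0,0,0.01]],
    [0,[-6,-90,35],[0,0,0.02]],
    [0,[-9,-135,55],[0,0,0.037]],
    [0,[-9.5,-151.5,70],[0,0,0.037]],
    [0,[-9.5,-151.5,90],[0,0,0.037]],
    [0,[-9.5,-151.5,110],[0,0,0.037]],
    [0,[-9.5,-151.5,120],[0,0,0.037]],
    [0,[-9.5,-151.5,120],[0,0,0.037]],
  ],
)

```text
time: 3.25
position: [506.9, 246.3, 117.4]
tcp_rot: [179.9, 0.1, -9.2]
wrist_force: [-0.7, -0.1, 0.3]
width: 87.8
```

```bash
python3 -c "
from h import *
plan((507.5,246,15,-9.3))
cv2.imwrite('pics/w3.png',bot.camera('wrist')[0])
plan((507.5,246,15,-9.3))"
```

```text
t 3.25 pos [506.9 246.3 117.4] rot [ 1.7988e+02  1.0000e-01 -9.2200e+00] w 87.8 F [-0.7 -0.1  0.3]
  -> (507.5, 246, 15, -9.3) shift [ 0.7  0.2 22.4] turn [0.002 0.002 0.001] rows 0.4
t 3.3 pos [507.3 247.  118.5] rot [ 1.7995e+02  3.0000e-02 -9.2100e+00] w 87.6 F [-0.4  0.2  0.1]
  -> (507.5, 246, 15, -9.3) shift [ 0.4  0.9 23.5] turn [0.001 0.001 0.002] rows 0.5
```

View pics/w3.png

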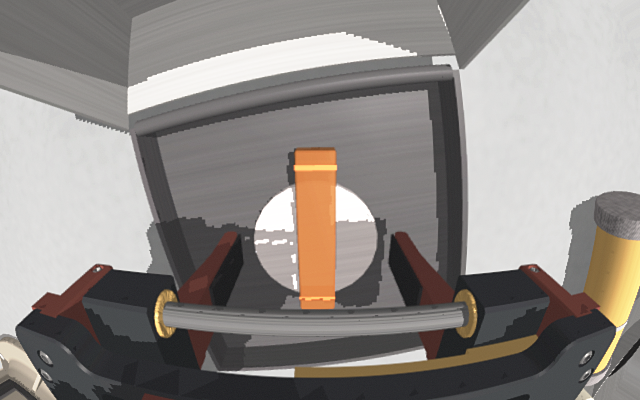

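apply_moves(
  moves=[
    [0,[0,0,12],[0,0,0]],
    [0,[0,0,22],[0,0,0]],
    [0,[0,0,22],[0,0,0]],
    [0.8,[0,0,22],[0,0,0]],
    [0.9,[0,0,22],[0,0,0]],
    [0.9,[0,0,22],[0,0,0]],
    [0.9,[0,0,22],[0,0,0]],
    [0.9,[0,0,22],[0,0,0]],
    [0.9,[0,0,22],[0,0,0]],
    [0.9,[0,0,22],[0,0,0]],
  ],
  force=25,
)

```text
time: 4.3
position: [507.0, 248.2, 96.7]
tcp_rot: [-180.0, -0.0, -9.1]
wrist_force: [0.2, -0.5, -0.3]
width: 35.2
```

apply_moves(
  moves=[
    [0.95,[0,0,0],[0,0,0]],
    [0.95,[0,0,0],[0,0,0]],
    [0.95,[0,0,0],[0,0,0]],
    [0.95,[0,0,-5],[0,0,0]],
    [0.95,[0,0,-25],[0,0,0]],
    [0.95,[0,0,-50],[0,0,0]],
    [0.95,[0,0,-80],[0,0,0]],
    [0.95,[0,0,-100],[0,0,0]],
  ],
)

```text
time: 5.1
position: [507.3, 248.6, 198.8]
tcp_rot: [-179.9, -0.1, -9.1]
wrist_force: [0.9, 0.0, -0.0]
width: 24.0
```

```bash
python3 - <<'E'
from h import *
p,P,m=cloud('wrist');H,S,V=cv2.split(cv2.cvtColor(p,cv2.COLOR_BGR2HSV))
cv2.imwrite('pics/w4.png',p)
w=(S<60)&(V>150)&(abs(P[...,0]-503)<60)&(abs(P[...,1]-240)<60)
Q=P[w&(P[...,2]>8)&(P[...,2]<18)];hull=cv2.convexHull(Q[:,:2].astype(np.float32))[:,0];print('plate',np.median(Q,0),fitcirc(hull),cv2.minEnclosingCircle(hull))
plan((534,-298,120,3))
E
```

```text
plate [525.09878768 240.90818734  12.79547687] (array([506.24345431, 239.2121881 ]), np.float64(40.99615671286115)) ((506.3825988769531, 238.13064575195312), 41.86425018310547)
t 5.15 pos [508.5 249.4 201.5] rot [-179.8    -0.28   -9.11] w 23.8 F [0.5 0.4 2.4]
  -> (534, -298, 120, 3) shift [1.118e+02 5.365e+02 2.000e-01] turn [-0.003 -0.005 -0.211] rows 11.0
```

View pics/w4.png

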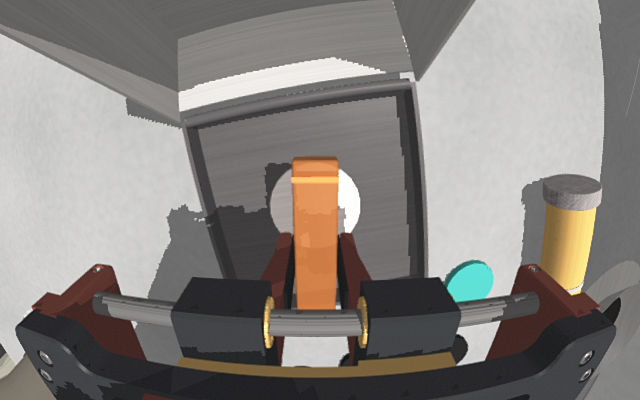

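```bash
python3 -c "
from h import *
plan((515,-25,130,-49),(515,-301,110,-90))"
```

```text
t 5.15 pos [508.5 249.4 201.5] rot [-179.8    -0.28   -9.11] w 23.8 F [0.5 0.4 2.4]
  -> (515, -25, 130, -49) shift [ 49.9 269.9  -9.2] turn [-0.005 -0.003  0.696] rows 5.5
  -> (515, -301, 110, -90) shift [ 93.5 542.5  10.1] turn [-0.006 -0.002  1.412] rows 11.0
```

apply_moves(
  moves=[
    [0.95,[7,40,-4],[0,0,0.11]],
    [0.95,[14,80,-9],[0,0,0.23]],
    [0.95,[21,120,-9],[0,0,0.35]],
    [0.95,[28,160,-9],[0,0,0.47]],
    [0.95,[35,200,-9],[0,0,0.59]],
    [0.95,[42,240,-9],[0,0,0.71]],
    [0.95,[49,280,-9],[0,0,0.83]],
    [0.95,[56,320,-9],[0,0,0.95]],
    [0.95,[62,360,-9],[0,0,1.07]],
    [0.95,[69,400,-9],[0,0,1.19]],
  ],
)

```text
time: 6.15
position: [511.3, -159.2, 205.5]
tcp_rot: [180.0, 0.0, -77.6]
wrist_force: [1.1, -0.6, -1.5]
width: 23.7
```

```bash
python3 -c "
from h import *
plan((515,-301,110,-90))"
```

```text
t 6.15 pos [ 511.3 -159.2  205.5] rot [179.99   0.   -77.56] w 23.7 F [ 1.1 -0.6 -1.5]
  -> (515, -301, 110, -90) shift [139.2  26.9  15.5] turn [ 0.    -0.     0.217] rows 2.9
```

apply_moves(
  moves=[
    [0.95,[46,9,3],[0,0,0.11]],
    [0.95,[92,18,8],[0,0,0.217]],
    [0.95,[125,24,13],[0,0,0.217]],
    [0.95,[139,27,15],[0,0,0.217]],
    [0.95,[139,27,15],[0,0,0.217]],
  ],
)

```text
time: 6.65
position: [515.2, -300.8, 189.9]
tcp_rot: [179.9, -0.0, -89.9]
wrist_force: [0.2, 0.9, 0.0]
width: 23.7
```

```bash
python3 - <<'E'
from h import *
p,P,m=cloud('wrist');H,S,V=cv2.split(cv2.cvtColor(p,cv2.COLOR_BGR2HSV))
cv2.imwrite('pics/w5.png',p)
for s,c,cc in blobs((H>3)&(H<22)&(S>110)&(V>60)&(P[...,2]>17)&(P[...,2]<24),150):
    Q=P[cc[:,1],cc[:,0]];r=cv2.minAreaRect(Q[:,:2].astype(np.float32));print('amb',s,r,cv2.boxPoints(r).round(0).tolist())
for o in topcirc(P,(S<50)&(V>110),12,19): print(o)
plan((515,-301,10,-90))
E
```

```text
amb [241  48  30  16 275] ((639.56005859375, -252.05108642578125), (8.508810997009277, 24.168067932128906), 12.338955879211426) [[633.0, -241.0], [638.0, -265.0], [646.0, -263.0], [641.0, -239.0]]
amb [ 242   58   51  123 3295] ((585.1940307617188, -263.089599609375), (100.14046478271484, 24.650094985961914), 11.640806198120117) [[534.0, -261.0], [539.0, -285.0], [637.0, -265.0], [632.0, -241.0]]
amb [ 239  185   40   84 1757] ((489.435791015625, -255.0538330078125), (78.62516784667969, 24.234130859375), 13.909708976745605) [[448.0, -253.0], [454.0, -276.0], [531.0, -257.0], [525.0, -234.0]]
(array([341,  68], dtype=int32), array([ 599.6, -351.9]), np.float64(30.3), array([ 599.2, -352. ]), 31.3)
(array([338, 209], dtype=int32), array([ 478.3, -349. ]), np.float64(24.9), array([ 477. , -347.9]), 30.2)
(array([597, 293], dtype=int32), array([ 573.4, -714.6]), np.float64(249.7), array([ 431.5, -608.3]), 249.5)
t 6.7 pos [ 515.9 -298.5  190.2] rot [ 1.7996e+02  6.0000e-02 -8.9740e+01] w 23.8 F [ 0.5  1.2 -1.1]
  -> (515, -301, 10, -90) shift [  2.6   0.8 100.2] turn [0.001 0.001 0.005] rows 2.0
```

View pics/w5.png

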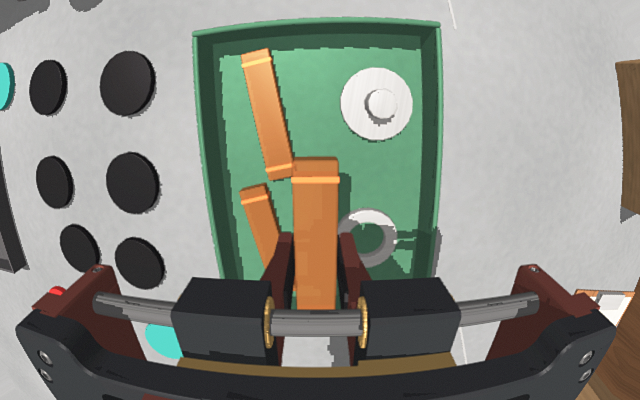

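apply_moves(
  moves=[
    [0.95,[1,2.5,25],[0,0,0.005]],
    [0.95,[2,2.5,50],[0,0,0.005]],
    [0.95,[2,2.5,70],[0,0,0.005]],
    [0.95,[2,2.5,85],[0,0,0.005]],
    [0.95,[2,2.5,95],[0,0,0.005]],
    [0.95,[2,2.5,98.5],[0,0,0.005]],
    [0.95,[2,2.5,98.5],[0,0,0.005]],
  ],
)

```text
time: 7.4
position: [513.8, -300.7, 92.2]
tcp_rot: [-180.0, 0.0, -90.0]
wrist_force: [-0.6, -0.5, -0.1]
width: 23.7
```

apply_moves(
  moves=[
    [0.95,[1,0,1.5],[0,0,0]],
    [0.7,[1,0,1.5],[0,0,0]],
    [0.65,[1,0,1.5],[0,0,0]],
    [0.65,[1,0,1.5],[0,0,0]],
    [0.65,[1,0,-10],[0,0,0]],
    [0.65,[1,0,-30],[0,0,0]],
    [0.5,[1,0,-60],[0,0,0]],
    [0,[1,0,-100],[0,0,0]],
    [0,[1,0,-125],[0,0,0]],
  ],
)

```text
time: 8.3
position: [514.3, -302.6, 220.9]
tcp_rot: [-179.8, -0.1, -90.0]
wrist_force: [0.7, 0.9, 0.1]
width: 51.5
```

```bash
python3 - <<'E'
from h import *
p,P,m=cloud('wrist');H,S,V=cv2.split(cv2.cvtColor(p,cv2.COLOR_BGR2HSV))
cv2.imwrite('pics/w6.png',p)
p2,P2,m=cloud('top');cv2.imwrite('pics/t6.png',cv2.resize(p2[140:310,250:510],None,fx=3,fy=3))
V=cv2.cvtColor(p2,cv2.COLOR_BGR2HSV)[...,2]
for o in topcirc(P2,V<95,6,15):
        if 25<o[2]<40: print('disc',o)
plan((530,-115,60,-90))
E
```

```text
disc (array([307, 173], dtype=int32), array([641.2,   3.6]), np.float64(29.2), array([640.8,   4.1]), 31.0)
disc (array([356, 182], dtype=int32), array([ 626.5, -117.1]), np.float64(29.8), array([ 626.1, -117. ]), 31.4)
disc (array([301, 217], dtype=int32), array([529.6,   9.9]), np.float64(29.2), array([529.7,  10.1]), 30.2)
disc (array([352, 221], dtype=int32), array([ 526.3, -113.2]), np.float64(29.5), array([ 526.6, -112.9]), 30.8)
disc (array([306, 252], dtype=int32), array([445.3,  -9.1]), np.float64(29.4), array([445.4,  -9.2]), 30.7)
disc (array([344, 259], dtype=int32), array([ 433.7, -101.7]), np.float64(29.8), array([ 434.1, -101.6]), 31.0)
t 8.4 pos [ 515.5 -303.3  222.2] rot [-179.58   -0.21  -90.03] w 59.2 F [0.1 0.3 0.9]
  -> (530, -115, 60, -90) shift [-188.6  -13.8   81.6] turn [-0.007 -0.004 -0.   ] rows 4.1
```

View pics/w6.png

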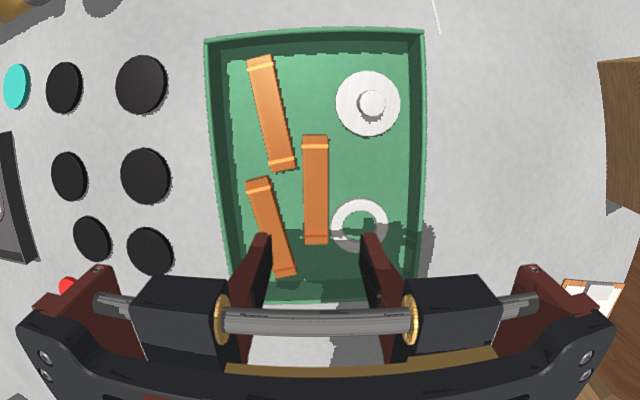

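View pics/t6.png

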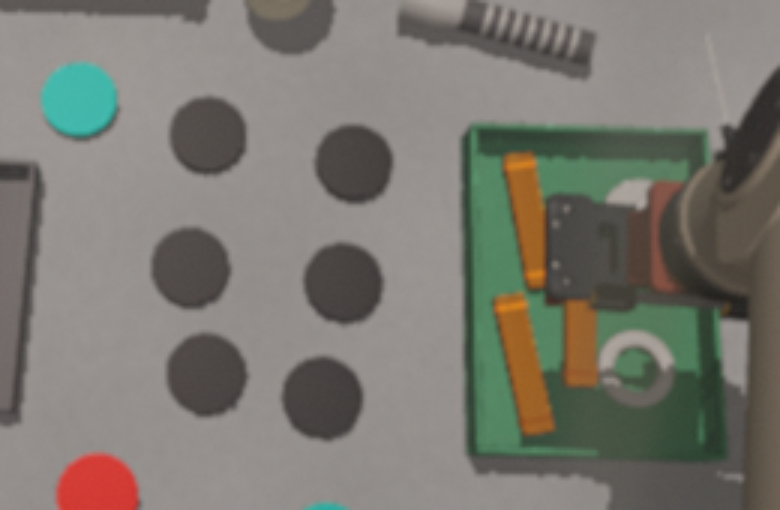

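apply_moves(
  moves=[
    [0,[-47,-3,10],[0,0,0]],
    [0,[-94,-6,22],[0,0,0]],
    [0,[-141,-9,34],[0,0,0]],
    [0,[-175,-12,45],[0,0,0]],
    [0,[-188,-13,50],[0,0,0]],
    [0,[-188,-13,50],[0,0,0]],
  ],
)

```text
time: 9.0
position: [526.2, -112.4, 166.3]
tcp_rot: [179.9, 0.0, -89.8]
wrist_force: [-0.3, -0.8, 1.4]
width: 87.7
```

```bash
cat >> h.py <<'E'
def disc(z0=10,near=None):
    p,P,m=cloud('wrist');V=cv2.cvtColor(p,cv2.COLOR_BGR2HSV)[...,2]
    S=cv2.cvtColor(p,cv2.COLOR_BGR2HSV)[...,1]
    for o in topcirc(P,(V<110)&(S<90),z0-4,z0+4):
        if 24<o[2]<40 : print('disc',o)
    return p,P
E
python3 - <<'E'
from h import *
p,P=disc();cv2.imwrite('pics/w7.png',p)
plan((528,-115,3,-90))
E
```

```text
disc (array([142,  30], dtype=int32), array([644.7,   1.7]), np.float64(31.1), array([644.8,   2. ]), 32.1)
disc (array([283,  37], dtype=int32), array([ 629.6, -118.8]), np.float64(31.0), array([ 629.7, -119. ]), 31.9)
disc (array([146, 162], dtype=int32), array([533.8,   8.1]), np.float64(31.0), array([533.5,   8.2]), 32.0)
disc (array([280, 164], dtype=int32), array([ 530.3, -114.9]), np.float64(31.1), array([ 530. , -114.8]), 32.3)
disc (array([272, 266], dtype=int32), array([ 443. , -103.1]), np.float64(27.7), array([ 437.9, -103.1]), 32.0)
t 9.05 pos [ 526.4 -114.7  166.9] rot [ 1.7994e+02 -3.0000e-02 -8.9970e+01] w 87.7 F [ 0.  -0.5  0. ]
  -> (528, -115, 3, -90) shift [ 0.3 -1.7 83.9] turn [ 0.001 -0.     0.001] rows 1.7
```

View pics/w7.png

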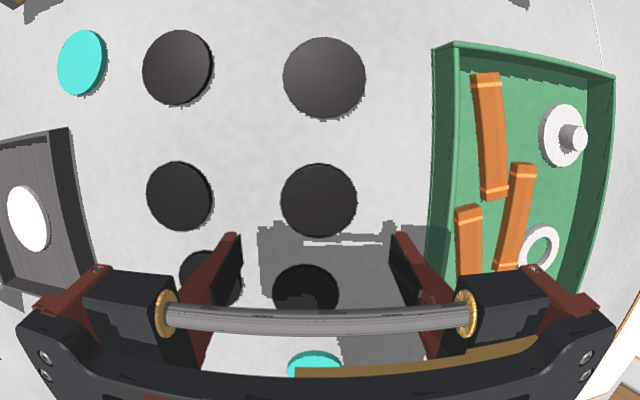

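apply_moves(
  moves=[
    [0,[0.3,-3.6,40],[0,0,0]],
    [0,[0.3,-3.6,65],[0,0,0]],
    [0,[0.3,-3.6,80],[0,0,0]],
    [0,[0.3,-3.6,83],[0,0,0]],
    [0.6,[0.3,-3.6,83],[0,0,0]],
    [0.6,[0.3,-3.6,83],[0,0,0]],
    [0.6,[0.3,-3.6,83],[0,0,0]],
    [0.6,[0.3,-3.6,83],[0,0,0]],
    [0.6,[0.3,-3.6,83],[0,0,0]],
  ],
)

```text
time: 9.95
position: [530.8, -114.8, 85.1]
tcp_rot: [-179.9, -0.0, -90.0]
wrist_force: [-0.6, -0.8, 7.4]
width: 63.2
```

```bash
python3 - <<'E'
from h import *
for i in range(3): st(); 
p,P=disc();cv2.imwrite('pics/w8.png',p)
st()
E
```

```text
t 9.95 pos [ 530.8 -114.8   85.1] rot [-1.799e+02 -3.000e-02 -9.002e+01] w 63.2 F [-0.6 -0.8  7.4]
t 9.95 pos [ 530.8 -114.8   85.1] rot [-1.799e+02 -3.000e-02 -9.002e+01] w 63.2 F [-0.6 -0.8  7.4]
t 9.95 pos [ 530.8 -114.8   85.1] rot [-1.799e+02 -3.000e-02 -9.002e+01] w 63.2 F [-0.6 -0.8  7.4]
disc (array([76, 15], dtype=int32), array([644.9,   1.7]), np.float64(31.1), array([645.3,   2. ]), 32.6)
disc (array([260,  14], dtype=int32), array([ 629.1, -119.6]), np.float64(29.7), array([ 629.9, -118.8]), 31.8)
disc (array([ 91, 196], dtype=int32), array([535.5,   8.3]), np.float64(30.1), array([534.2,   8.7]), 32.3)
disc (array([257, 201], dtype=int32), array([ 530.5, -115. ]), np.float64(31.7), array([ 528.4, -114.6]), 35.8)
t 10.0 pos [ 530.9 -114.8   85.2] rot [-1.799e+02 -3.000e-02 -9.002e+01] w 63.0 F [-0.9 -0.5  7.5]
```

View pics/w8.png

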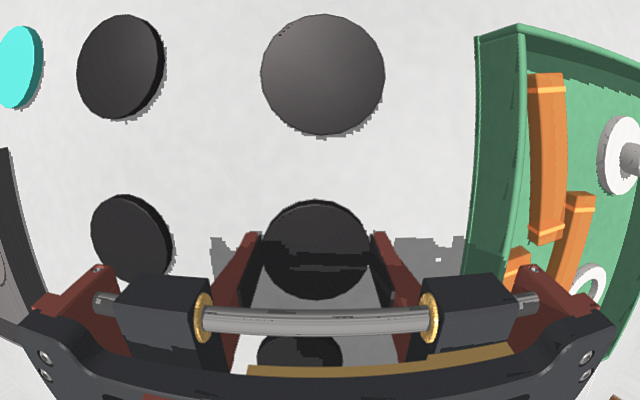

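apply_moves(
  moves=[
    [0.6,[0,0,-5],[0,0,0]],
    [0.6,[0,0,-25],[0,0,0]],
    [0.6,[0,0,-55],[0,0,0]],
    [0.6,[-30,2,-80],[0,0,0]],
    [0.6,[-70,5,-90],[0,0,0]],
    [0.6,[-115,8,-90],[0,0,0]],
    [0.6,[-160,11,-90],[0,0,0]],
    [0.6,[-205,14,-90],[0,0,0]],
    [0.6,[-250,17,-90],[0,0,0]],
    [0.6,[-295,20,-90],[0,0,0]],
  ],
  force=30,
)

```text
time: 11.0
position: [509.7, 182.2, 174.5]
tcp_rot: [-180.0, -0.0, -90.0]
wrist_force: [0.6, -1.1, 0.0]
width: 62.7
```

```bash
python3 - <<'E'
from h import *
plan((506,238,18,-90))
E
```

```text
t 11.0 pos [509.7 182.2 174.5] rot [-179.99   -0.    -90.01] w 62.7 F [ 0.6 -1.1  0. ]
  -> (506, 238, 18, -90) shift [-55.8   3.7  76.5] turn [-0. -0. -0.] rows 1.9
```

apply_moves(
  moves=[
    [0.6,[-30,2,10],[0,0,0]],
    [0.6,[-50,3.5,30],[0,0,0]],
    [0.6,[-55.8,3.7,40],[0,0,0]],
    [0.6,[-55.8,3.7,40],[0,0,0]],
  ],
)

```text
time: 11.4
position: [505.4, 236.2, 132.8]
tcp_rot: [179.8, -0.1, -89.9]
wrist_force: [0.6, 0.2, -0.3]
width: 62.9
```

```bash
python3 - <<'E'
from h import *
s=st()
p,P=disc(s['position'][2]-80+7);cv2.imwrite('pics/w9.png',p)
V=cv2.cvtColor(p,cv2.COLOR_BGR2HSV)
w=(V[...,1]<60)&(V[...,2]>150)&(abs(P[...,0]-503)<60)&(abs(P[...,1]-240)<60)
Q=P[w&(P[...,2]>8)&(P[...,2]<18)];print('plate ext',Q.min(0),Q.max(0))
plan((506,238,18,-90))
E
```

```text
t 11.4 pos [505.4 236.2 132.8] rot [ 1.7984e+02 -8.0000e-02 -8.9930e+01] w 62.9 F [ 0.6  0.2 -0.3]
disc (array([256, 202], dtype=int32), array([503.5, 235.9]), np.float64(32.2), array([488. , 236.9]), 48.4)
plate ext [493.84114597 195.90278726   8.02670653] [547.80834682 279.89516276  15.00462223]
t 11.45 pos [506.2 235.1 133.6] rot [ 1.7991e+02 -9.0000e-02 -9.0030e+01] w 63.2 F [ 1.  -0.9  0.2]
  -> (506, 238, 18, -90) shift [-2.9  0.2 35.6] turn [ 0.002 -0.002 -0.001] rows 0.7
```

View pics/w9.png

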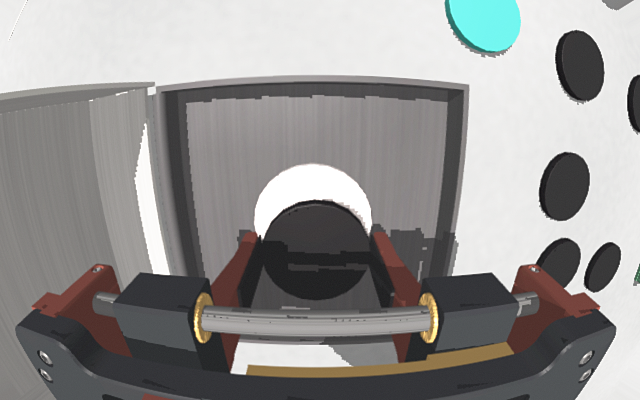

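apply_moves(
  moves=[
    [0.6,[-2.5,0,15],[0,0,0]],
    [0.6,[-2.5,0,28],[0,0,0]],
    [0.6,[-2.5,0,34],[0,0,0]],
    [0.6,[-2.5,0,35],[0,0,0]],
    [0.6,[-2.5,0,35],[0,0,0]],
  ],
)

```text
time: 11.95
position: [506.6, 238.4, 98.9]
tcp_rot: [180.0, -0.0, -90.0]
wrist_force: [0.6, 0.6, -1.0]
width: 62.9
```

apply_moves(
  moves=[
    [0.6,[0,0,1],[0,0,0]],
    [0.2,[0,0,1],[0,0,0]],
    [0.1,[0,0,1],[0,0,0]],
    [0,[0,0,1],[0,0,0]],
    [0,[0,0,-10],[0,0,0]],
    [0,[0,0,-40],[0,0,0]],
    [0,[0,0,-75],[0,0,0]],
    [0,[0,0,-75],[0,0,0]],
  ],
)

```text
time: 12.75
position: [508.9, 240.2, 179.3]
tcp_rot: [-179.6, 0.2, -90.0]
wrist_force: [1.4, 1.0, -0.1]
width: 87.7
```

```bash
python3 - <<'E'
from h import *
p,P=disc(22);cv2.imwrite('pics/w10.png',p)
V=cv2.cvtColor(p,cv2.COLOR_BGR2HSV)
w=(V[...,1]<60)&(V[...,2]>150)&(abs(P[...,0]-503)<60)&(abs(P[...,1]-240)<60)
Q=P[w&(P[...,2]>8)&(P[...,2]<18)];print('plate',cv2.minEnclosingCircle(Q[:,:2].astype(np.float32)))
plan((533.5,8.5,80,-90))
E
```

```text
disc (array([281, 174], dtype=int32), array([506.5, 238.5]), np.float64(30.8), array([506.1, 238.5]), 31.8)
disc (array([624, 217], dtype=int32), array([ 445.3, -215.4]), np.float64(25.6), array([ 445.1, -215.1]), 43.7)
plate ((506.3244323730469, 237.39329528808594), 42.33494567871094)
t 12.8 pos [508.  239.6 177.2] rot [-1.7971e+02  1.5000e-01 -9.0020e+01] w 87.8 F [ 0.   0.1 -0.3]
  -> (533.5, 8.5, 80, -90) shift [231.1 -25.6  16.7] turn [-0.005  0.003 -0.   ] rows 4.7
```

View pics/w10.png

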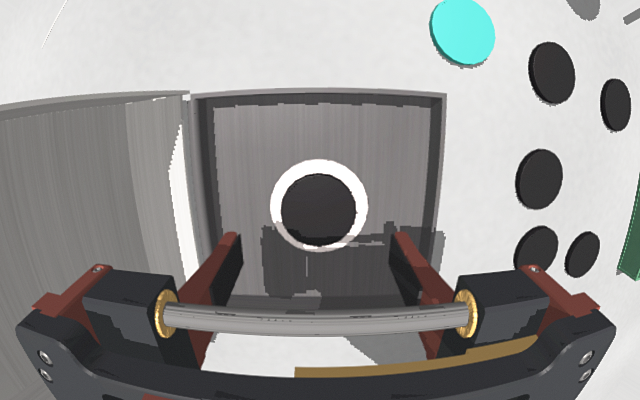

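apply_moves(
  moves=[
    [0,[45,-5,2],[0,0,0]],
    [0,[90,-10,4],[0,0,0]],
    [0,[135,-15,6],[0,0,0]],
    [0,[180,-20,8],[0,0,0]],
    [0,[215,-24,9],[0,0,0]],
    [0,[230,-26,10],[0,0,0]],
    [0,[230,-26,10],[0,0,0]],
  ],
)

```text
time: 13.5
position: [532.3, 6.5, 163.6]
tcp_rot: [179.9, -0.0, -90.2]
wrist_force: [0.2, 0.4, -0.2]
width: 87.7
```

```bash
python3 - <<'E'
from h import *
p,P=disc();plan((533.5,8.3,4.5,-90))
E
```

```text
disc (array([278,  26], dtype=int32), array([644.7,   2.3]), np.float64(31.1), array([644.7,   2.2]), 31.9)
disc (array([432,  56], dtype=int32), array([ 629.7, -118. ]), np.float64(31.1), array([ 627.7, -118.3]), 33.6)
disc (array([274, 168], dtype=int32), array([533.9,   8.9]), np.float64(31.1), array([533.8,   9.1]), 32.1)
disc (array([300, 262], dtype=int32), array([453.5, -10.3]), np.float64(28.6), array([449.6, -10.6]), 32.1)
disc (array([  0, 343], dtype=int32), array([187.1, 624.4]), np.float64(35.1), array([186.2, 631.7]), 52.4)
t 13.55 pos [532.3   9.  163.8] rot [ 1.7996e+02  2.0000e-02 -9.0080e+01] w 88.0 F [ 0.5  0.1 -0.4]
  -> (533.5, 8.3, 4.5, -90) shift [ 0.7 -1.3 79.3] turn [ 0.001  0.    -0.001] rows 1.6
```

apply_moves(
  moves=[
    [0,[0,-1.5,40],[0,0,0]],
    [0,[0,-1.5,65],[0,0,0]],
    [0,[0,-1.5,78],[0,0,0]],
    [0,[0,-1.5,78.5],[0,0,0]],
    [0.6,[0,-1.5,78.5],[0,0,0]],
    [0.6,[0,-1.5,78.5],[0,0,0]],
    [0.6,[0,-1.5,78.5],[0,0,0]],
    [0.6,[0,-1.5,78.5],[0,0,0]],
    [0.6,[0,-1.5,78.5],[0,0,0]],
  ],
  force=25,
)

```text
time: 14.45
position: [534.7, 8.8, 86.6]
tcp_rot: [-179.9, 0.0, -90.0]
wrist_force: [-0.2, -0.3, 6.4]
width: 62.6
```

apply_moves(
  moves=[
    [0.6,[0,0,-5],[0,0,0]],
    [0.6,[0,0,-30],[0,0,0]],
    [0.6,[-15,2,-60],[0,0,0]],
    [0.6,[-50,6,-80],[0,0,0]],
    [0.6,[-95,12,-80],[0,0,0]],
    [0.6,[-140,18,-80],[0,0,0]],
    [0.6,[-185,24,-72],[0,0,0]],
    [0.6,[-215,27,-64],[0,0,0]],
    [0.6,[-229,28,-56],[0,0,0]],
    [0.6,[-229,28,-56],[0,0,0]],
  ],
  force=30,
)

```text
time: 15.45
position: [505.1, 239.1, 140.7]
tcp_rot: [179.9, -0.0, -89.8]
wrist_force: [-0.6, -0.8, -0.5]
width: 62.9
```

```bash
python3 - <<'E'
from h import *
s=st();p,P=disc(s['position'][2]-80+7);cv2.imwrite('pics/w11.png',p)
plan((506.2,238,29,-90))
E
```

```text
t 15.45 pos [505.1 239.1 140.7] rot [ 1.799e+02 -1.000e-02 -8.984e+01] w 62.9 F [-0.6 -0.8 -0.5]
disc (array([256, 203], dtype=int32), array([503.3, 238.6]), np.float64(31.9), array([485.9, 238.4]), 49.7)
t 15.5 pos [505.8 237.  141.1] rot [ 1.7993e+02 -8.0000e-02 -8.9980e+01] w 62.7 F [0.8 0.  0.7]
  -> (506.2, 238, 29, -90) shift [-1.1 -0.4 32.1] turn [ 0.001 -0.001  0.   ] rows 0.6
```

apply_moves(
  moves=[
    [0.6,[-0.5,-0.5,18],[0,0,0]],
    [0.6,[-0.5,-0.5,28],[0,0,0]],
    [0.6,[-0.5,-0.5,31],[0,0,0]],
    [0.6,[-0.5,-0.5,32],[0,0,0]],
    [0.6,[-0.5,-0.5,32],[0,0,0]],
    [0.3,[-0.5,-0.5,32],[0,0,0]],
    [0.1,[-0.5,-0.5,32],[0,0,0]],
    [0,[-0.5,-0.5,32],[0,0,0]],
    [0,[-0.5,-0.5,20],[0,0,0]],
    [0,[-0.5,-0.5,-10],[0,0,0]],
  ],
)

```text
time: 16.5
position: [505.2, 237.6, 150.8]
tcp_rot: [179.8, -0.1, -90.0]
wrist_force: [0.3, 0.2, 0.9]
width: 87.3
```

apply_moves(
  moves=[
    [0,[0,0,-25],[0,0,0]],
    [0,[0,0,-25],[0,0,0]],
  ],
)

```text
time: 16.7
position: [508.4, 239.4, 180.8]
tcp_rot: [-179.7, 0.2, -90.0]
wrist_force: [-0.5, 0.5, 0.6]
width: 87.9
```

```bash
python3 - <<'E'
from h import *
p,P=disc(32);cv2.imwrite('pics/w12.png',p);plan((644.7,2.2,80,-90))
E
```

```text
disc (array([279, 176], dtype=int32), array([506. , 237.9]), np.float64(31.0), array([505.7, 237.9]), 32.0)
t 16.75 pos [507.6 238.9 179. ] rot [-1.7978e+02  1.2000e-01 -9.0020e+01] w 87.7 F [-0.5 -0.1  0.3]
  -> (644.7, 2.2, 80, -90) shift [ 236.7 -137.1   19.1] turn [-0.004  0.002 -0.   ] rows 5.5
```

View pics/w12.png

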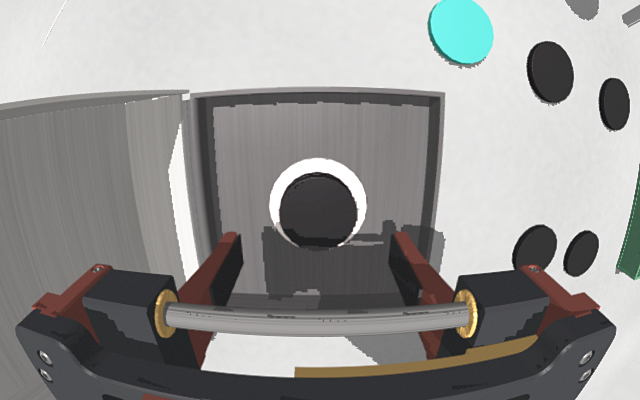

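apply_moves(
  moves=[
    [0,[40,-24,2],[0,0,0]],
    [0,[80,-48,4],[0,0,0]],
    [0,[120,-72,6],[0,0,0]],
    [0,[160,-94,8],[0,0,0]],
    [0,[200,-117,9],[0,0,0]],
    [0,[225,-132,10],[0,0,0]],
    [0,[236,-138,10],[0,0,0]],
    [0,[236,-138,10],[0,0,0]],
  ],
)

```text
time: 17.55
position: [644.4, 0.6, 165.8]
tcp_rot: [179.9, -0.0, -90.2]
wrist_force: [-0.0, -0.2, -0.1]
width: 87.9
```

```bash
python3 - <<'E'
from h import *
p,P=disc();plan((644.7,2.2,7,-90))
E
```

```text
disc (array([275, 168], dtype=int32), array([645.5,   2.5]), np.float64(31.1), array([645.3,   2.5]), 31.9)
disc (array([415, 186], dtype=int32), array([ 630.1, -118. ]), np.float64(31.2), array([ 627.6, -118.4]), 34.2)
disc (array([ 39, 248], dtype=int32), array([556.9, 348.5]), np.float64(24.8), array([556. , 334.3]), 34.8)
disc (array([594, 256], dtype=int32), array([ 533.1, -379.4]), np.float64(28.4), array([ 533.3, -398.3]), 37.1)
t 17.6 pos [643.8   3.  166. ] rot [ 1.7991e+02  4.0000e-02 -9.0020e+01] w 88.0 F [ 0.3  0.9 -0.1]
  -> (644.7, 2.2, 7, -90) shift [ 0.8 -1.  79. ] turn [ 0.001  0.001 -0.   ] rows 1.6
```

apply_moves(
  moves=[
    [0,[0,-1.5,40],[0,0,0]],
    [0,[0,-1.5,65],[0,0,0]],
    [0,[0,-1.5,78],[0,0,0]],
    [0,[0,-1.5,79],[0,0,0]],
    [0.6,[0,-1.5,79],[0,0,0]],
    [0.6,[0,-1.5,79],[0,0,0]],
    [0.6,[0,-1.5,79],[0,0,0]],
    [0.6,[0,-1.5,79],[0,0,0]],
    [0.6,[0,-1.5,79],[0,0,0]],
  ],
  force=25,
)

```text
time: 18.5
position: [646.7, 2.3, 88.8]
tcp_rot: [-179.9, 0.0, -90.0]
wrist_force: [-1.1, 0.4, 6.2]
width: 62.2
```

```bash
python3 -c "
from h import *
plan((506.2,238,75,-90))"
```

```text
t 18.5 pos [646.7   2.3  88.8] rot [-1.799e+02  1.000e-02 -9.003e+01] w 62.2 F [-1.1  0.4  6.2]
  -> (506.2, 238, 75, -90) shift [-235.7  140.5  -66.4] turn [-0.002  0.    -0.   ] rows 5.6
```

apply_moves(
  moves=[
    [0.6,[0,0,-5],[0,0,0]],
    [0.6,[0,0,-20],[0,0,0]],
    [0.6,[0,0,-40],[0,0,0]],
    [0.6,[0,0,-40],[0,0,0]],
    [0.6,[0,0,-40],[0,0,0]],
  ],
)

```text
time: 19.0
position: [646.2, 2.1, 128.3]
tcp_rot: [-179.9, 0.0, -90.0]
wrist_force: [-0.7, 1.1, -1.2]
width: 62.2
```

```bash
python3 - <<'E'
from h import *
s=st()
p,P,m=cloud('wrist');cv2.imwrite('pics/w13.png',p)
V=cv2.cvtColor(p,cv2.COLOR_BGR2HSV)[...,2]
Q=P[215:245,300:340];print('held top z',np.nanmedian(Q[...,2]),'rel tcp',np.nanmedian(Q[...,2])-s['position'][2], 'fingertip z', [np.nanmin(P[232:250,a:b,2]) for a,b in((235,262),(375,400))])
plan((506.2,238,75,-90))
E
```

```text
t 19.0 pos [646.2   2.1 128.3] rot [-179.93    0.    -90.02] w 62.2 F [-0.7  1.1 -1.2]
held top z 50.14537311395816 rel tcp -78.11858130023191 fingertip z [np.float64(-0.6242023054130357), np.float64(-0.650272963708403)]
t 19.05 pos [645.8   2.1 127.5] rot [179.99  -0.   -90.02] w 62.2 F [ 0.  -0.2 -0.8]
  -> (506.2, 238, 75, -90) shift [-235.8  139.6  -27.5] turn [ 0. -0. -0.] rows 5.5
```

View pics/w13.png

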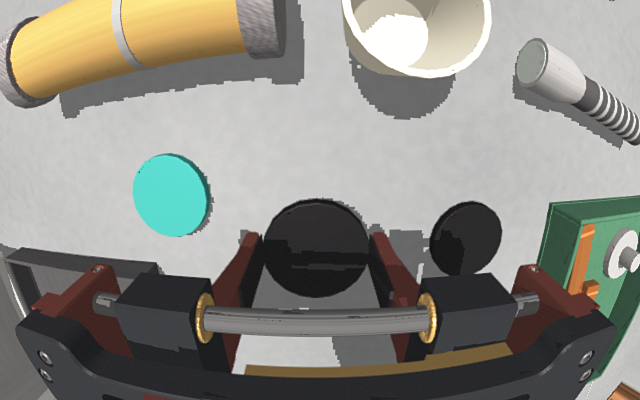

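apply_moves(
  moves=[
    [0.6,[0,0,20],[0,0,0]],
    [0.6,[0,0,37],[0,0,0]],
    [0.6,[0,0,39.5],[0,0,0]],
    [0.4,[0,0,39.5],[0,0,0]],
    [0.1,[0,0,39.5],[0,0,0]],
    [0.1,[0,0,44.5],[0,0,0]],
    [0.1,[0,0,44.5],[0,0,0]],
    [0.1,[0,0,44.5],[0,0,0]],
  ],
)

```text
time: 19.85
position: [646.1, 2.2, 83.3]
tcp_rot: [-180.0, -0.0, -90.0]
wrist_force: [-0.8, -1.1, 0.1]
width: 79.3
```

apply_moves(
  moves=[
    [0.6,[0,0,0],[0,0,0]],
    [0.6,[0,0,0],[0,0,0]],
    [0.6,[0,0,0],[0,0,0]],
    [0.6,[0,0,0],[0,0,0]],
    [0.6,[0,0,0],[0,0,0]],
  ],
)

```text
time: 20.35
position: [646.1, 2.2, 83.3]
tcp_rot: [-180.0, -0.0, -90.0]
wrist_force: [0.3, -0.6, 0.5]
width: 63.6
```

apply_moves(
  moves=[
    [0.6,[0,0,-5],[0,0,0]],
    [0.6,[0,0,-30],[0,0,0]],
    [0.6,[-15,9,-60],[0,0,0]],
    [0.6,[-50,30,-80],[0,0,0]],
    [0.6,[-88,52,-85],[0,0,0]],
    [0.6,[-126,75,-85],[0,0,0]],
    [0.6,[-164,97,-80],[0,0,0]],
    [0.6,[-202,120,-72],[0,0,0]],
    [0.6,[-228,135,-66],[0,0,0]],
    [0.6,[-235.8,139.8,-66],[0,0,0]],
  ],
)

```text
time: 21.35
position: [503.5, 241.7, 148.8]
tcp_rot: [179.9, 0.1, -89.7]
wrist_force: [-0.3, -0.1, 0.1]
width: 63.1
```

apply_moves(
  moves=[
    [0.6,[0,0,0],[0,0,0]],
    [0.6,[0,0,0],[0,0,0]],
  ],
)

```text
time: 21.55
position: [507.4, 236.5, 149.5]
tcp_rot: [-179.9, -0.0, -90.1]
wrist_force: [0.3, 0.3, -0.2]
width: 63.2
```

```bash
python3 - <<'E'
from h import *
s=st();p,P=disc(s['position'][2]-80+7)
plan((506.2,238,35,-90))
E
```

```text
t 21.55 pos [507.4 236.5 149.5] rot [-1.7994e+02 -5.0000e-02 -9.0120e+01] w 63.2 F [ 0.3  0.3 -0.2]
disc (array([256, 203], dtype=int32), array([504.4, 236.8]), np.float64(32.6), array([483.8, 236.6]), 54.2)
t 21.6 pos [507.7 236.1 149.5] rot [-1.7994e+02 -5.0000e-02 -9.0180e+01] w 63.1 F [-0.4 -0.1 -0.8]
  -> (506.2, 238, 35, -90) shift [-2.   1.5 34.4] turn [-0.001 -0.001 -0.003] rows 0.7
```

apply_moves(
  moves=[
    [0.6,[0,0,16],[0,0,0]],
    [0.6,[0,0,26],[0,0,0]],
    [0.6,[0,0,32],[0,0,0]],
    [0.6,[0,0,33.5],[0,0,0]],
    [0.6,[0,0,33.5],[0,0,0]],
    [0.6,[0,0,33.5],[0,0,0]],
  ],
)

```text
time: 22.2
position: [506.6, 238.0, 115.9]
tcp_rot: [-180.0, 0.0, -90.0]
wrist_force: [-0.2, 0.8, -0.7]
width: 62.9
```

apply_moves(
  moves=[
    [0.3,[0,0,0.5],[0,0,0]],
    [0.1,[0,0,0.5],[0,0,0]],
    [0,[0,0,0.5],[0,0,0]],
    [0,[0,0,-10],[0,0,0]],
    [0,[0,0,-40],[0,0,0]],
    [0,[0,0,-60],[0,0,0]],
    [0,[0,0,-60],[0,0,0]],
  ],
)

```text
time: 22.9
position: [507.9, 239.1, 179.2]
tcp_rot: [-179.7, 0.2, -90.0]
wrist_force: [0.1, 0.1, -0.1]
width: 87.6
```

```bash
python3 - <<'E'
from h import *
p,P=disc(42);cv2.imwrite('pics/w14.png',p);plan((629.8,-118.4,80,-90))
E
```

```text
disc (array([277, 179], dtype=int32), array([505.1, 237.9]), np.float64(31.2), array([504.6, 237.8]), 32.4)
t 22.95 pos [507.1 238.5 177.5] rot [-1.7981e+02  1.0000e-01 -9.0020e+01] w 88.0 F [ 0.6 -0.2 -0.9]
  -> (629.8, -118.4, 80, -90) shift [ 356.9 -122.7   17.3] turn [-0.003  0.002 -0.   ] rows 7.6
```

View pics/w14.png

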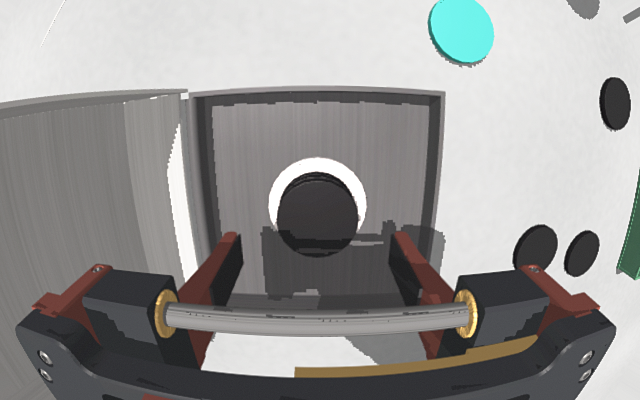

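apply_moves(
  moves=[
    [0,[44,-15,2],[0,0,0]],
    [0,[88,-30,4],[0,0,0]],
    [0,[132,-45,6],[0,0,0]],
    [0,[176,-60,8],[0,0,0]],
    [0,[220,-75,9],[0,0,0]],
    [0,[264,-91,10],[0,0,0]],
    [0,[308,-106,10],[0,0,0]],
    [0,[340,-117,10],[0,0,0]],
    [0,[356.5,-123,10],[0,0,0]],
    [0,[356.5,-123,10],[0,0,0]],
  ],
)

```text
time: 23.95
position: [629.0, -121.0, 164.8]
tcp_rot: [179.9, -0.0, -90.2]
wrist_force: [-0.4, 0.4, 0.8]
width: 87.6
```

```bash
python3 - <<'E'
from h import *
p,P=disc();plan((629.8,-118.4,3,-90))
E
```

```text
disc (array([274, 168], dtype=int32), array([ 630.4, -118.8]), np.float64(31.2), array([ 630.3, -118.4]), 32.2)
disc (array([  0, 247], dtype=int32), array([505.9, 333.6]), np.float64(34.5), array([504.6, 333.7]), 59.6)
disc (array([272, 348], dtype=int32), array([ 445.3, -100.8]), np.float64(24.2), array([ 438.7, -102.7]), 31.8)
t 24.0 pos [ 628.8 -118.2  164.9] rot [ 1.7993e+02  4.0000e-02 -9.0070e+01] w 87.7 F [-0.4  0.4 -0.1]
  -> (629.8, -118.4, 3, -90) shift [ 0.3 -1.1 81.9] turn [ 0.001  0.001 -0.001] rows 1.6
```

apply_moves(
  moves=[
    [0,[0.3,-1.2,40],[0,0,0]],
    [0,[0.3,-1.2,65],[0,0,0]],
    [0,[0.3,-1.2,80],[0,0,0]],
    [0,[0.3,-1.2,83],[0,0,0]],
    [0,[0.3,-1.2,83],[0,0,0]],
    [0.6,[0.3,-1.2,83],[0,0,0]],
    [0.6,[0.3,-1.2,83],[0,0,0]],
    [0.6,[0.3,-1.2,83],[0,0,0]],
    [0.6,[0.3,-1.2,83],[0,0,0]],
    [0.6,[0.3,-1.2,83],[0,0,0]],
  ],
)

```text
time: 25.0
position: [630.8, -118.9, 83.5]
tcp_rot: [-179.9, -0.0, -90.0]
wrist_force: [-1.6, -0.2, 5.9]
width: 63.1
```

apply_moves(
  moves=[
    [0.6,[0,0,-5],[0,0,0]],
    [0.6,[0,0,-30],[0,0,0]],
    [0.6,[-15,5,-60],[0,0,0]],
    [0.6,[-50,17,-80],[0,0,0]],
    [0.6,[-92,32,-95],[0,0,0]],
    [0.6,[-136,47,-95],[0,0,0]],
    [0.6,[-180,62,-95],[0,0,0]],
    [0.6,[-224,78,-95],[0,0,0]],
    [0.6,[-268,93,-95],[0,0,0]],
    [0.6,[-306,106.5,-95],[0,0,0]],
  ],
)

```text
time: 26.0
position: [522.7, 189.6, 177.9]
tcp_rot: [180.0, 0.0, -89.9]
wrist_force: [0.2, 0.4, 0.4]
width: 63.0
```

apply_moves(
  moves=[
    [0.6,[-28,9.5,5],[0,0,0]],
    [0.6,[-44,15.2,12],[0,0,0]],
    [0.6,[-50.9,17.7,18],[0,0,0]],
    [0.6,[-50.9,17.7,18],[0,0,0]],
    [0.6,[-50.9,17.7,18],[0,0,0]],
    [0.6,[-50.9,17.7,18],[0,0,0]],
  ],
)

```text
time: 26.6
position: [507.0, 236.6, 159.8]
tcp_rot: [-180.0, -0.0, -90.1]
wrist_force: [-0.2, -1.0, -0.9]
width: 63.5
```

```bash
python3 - <<'E'
from h import *
s=st();p,P=disc(s['position'][2]-80+7)
plan((506.6,238,46.5,-90))
E
```

```text
t 26.6 pos [507.  236.6 159.8] rot [-1.7997e+02 -4.0000e-02 -9.0150e+01] w 63.5 F [-0.2 -1.  -0.9]
disc (array([256, 202], dtype=int32), array([504.7, 237.5]), np.float64(32.6), array([486. , 245.2]), 54.6)
t 26.65 pos [507.  236.7 159.8] rot [-1.7997e+02 -3.0000e-02 -9.0140e+01] w 63.3 F [-0.3  0.4 -0.7]
  -> (506.6, 238, 46.5, -90) shift [-1.3  0.4 33.3] turn [-0.    -0.    -0.003] rows 0.7
```

apply_moves(
  moves=[
    [0.6,[-0.5,0.2,16],[0,0,0]],
    [0.6,[-0.5,0.2,26],[0,0,0]],
    [0.6,[-0.5,0.2,32],[0,0,0]],
    [0.6,[-0.5,0.2,33],[0,0,0]],
    [0.6,[-0.5,0.2,33],[0,0,0]],
    [0.6,[-0.5,0.2,33],[0,0,0]],
  ],
)

```text
time: 27.25
position: [506.3, 238.8, 127.0]
tcp_rot: [-180.0, 0.0, -90.0]
wrist_force: [0.3, 0.0, -1.2]
width: 63.5
```

apply_moves(
  moves=[
    [0.6,[0.7,0,1],[0,0,0]],
    [0.3,[0.7,0,1],[0,0,0]],
    [0.1,[0.7,0,1],[0,0,0]],
    [0,[0.7,0,1],[0,0,0]],
    [0,[0.7,0,-10],[0,0,0]],
    [0,[0.7,0,-40],[0,0,0]],
    [0,[0.7,0,-65],[0,0,0]],
    [0,[0.7,0,-65],[0,0,0]],
  ],
)

```text
time: 28.05
position: [507.9, 239.1, 195.8]
tcp_rot: [-179.7, 0.2, -90.0]
wrist_force: [0.8, 0.1, -0.1]
width: 87.3
```

```bash
python3 - <<'E'
from h import *
p,P=disc(52);cv2.imwrite('pics/w15.png',p);plan((449,-9.5,90,-90))
E
```

```text
disc (array([278, 176], dtype=int32), array([505.7, 237.5]), np.float64(31.2), array([505.3, 237.7]), 32.3)
t 28.1 pos [507.  238.5 193.9] rot [-1.7978e+02  1.1000e-01 -9.0020e+01] w 87.9 F [-0.5 -0.2 -0.7]
  -> (449, -9.5, 90, -90) shift [248.1  58.   23.2] turn [-0.004  0.002 -0.   ] rows 5.1
```

View pics/w15.png

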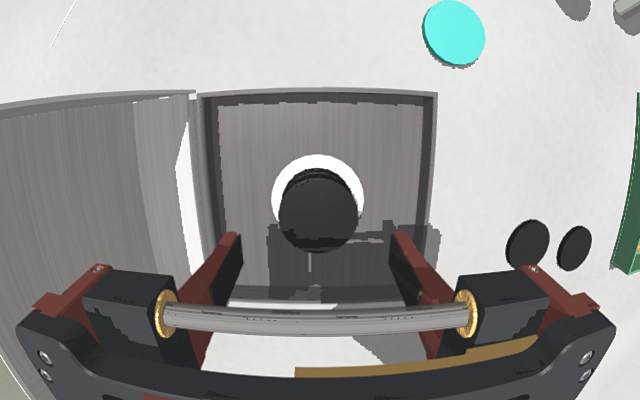

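apply_moves(
  moves=[
    [0,[42,10,3],[0,0,0]],
    [0,[84,20,8],[0,0,0]],
    [0,[126,30,14],[0,0,0]],
    [0,[168,40,20],[0,0,0]],
    [0,[210,49,24],[0,0,0]],
    [0,[235,55,26],[0,0,0]],
    [0,[247.5,57.5,26],[0,0,0]],
    [0,[247.5,57.5,26],[0,0,0]],
    [0,[247.5,57.5,26],[0,0,0]],
  ],
)

```text
time: 29.0
position: [449.0, -8.3, 165.7]
tcp_rot: [-180.0, 0.0, -90.0]
wrist_force: [0.2, 0.1, 0.8]
width: 87.9
```

```bash
python3 - <<'E'
from h import *
p,P=disc();cv2.imwrite('pics/w16.png',p);plan((449,-9.5,3,-90))
E
```

```text
disc (array([605,  67], dtype=int32), array([ 598.4, -351.9]), np.float64(30.3), array([ 587. , -339.3]), 26.1)
disc (array([280, 169], dtype=int32), array([449.2, -10.3]), np.float64(31.1), array([448.8, -10.3]), 32.1)
disc (array([388, 184], dtype=int32), array([ 438.7, -103.5]), np.float64(30.0), array([ 437.2, -102.8]), 32.2)
t 29.05 pos [449.1  -7.9 165.7] rot [-1.7996e+02  5.0000e-02 -8.9890e+01] w 87.7 F [ 0.3 -0.4  0.1]
  -> (449, -9.5, 3, -90) shift [ 1.7  0.2 82.7] turn [-0.001  0.001  0.002] rows 1.7
```

apply_moves(
  moves=[
    [0,[1.8,0,40],[0,0,0]],
    [0,[1.8,0,65],[0,0,0]],
    [0,[1.8,0,79],[0,0,0]],
    [0,[1.8,0,82.2],[0,0,0]],
    [0,[1.8,0,82.2],[0,0,0]],
    [0.6,[1.8,0,82.2],[0,0,0]],
    [0.6,[1.8,0,82.2],[0,0,0]],
    [0.6,[1.8,0,82.2],[0,0,0]],
    [0.6,[1.8,0,82.2],[0,0,0]],
    [0.6,[1.8,0,82.2],[0,0,0]],
  ],
)

```text
time: 30.05
position: [448.9, -11.3, 84.0]
tcp_rot: [-179.9, 0.0, -90.0]
wrist_force: [0.5, 0.7, 6.4]
width: 63.4
```

apply_moves(
  moves=[
    [0.6,[0,0,-5],[0,0,0]],
    [0.6,[0,0,-30],[0,0,0]],
    [0.6,[-10,-2,-60],[0,0,0]],
    [0.6,[-45,-10,-85],[0,0,0]],
    [0.6,[-88,-20,-100],[0,0,0]],
    [0.6,[-131,-30,-100],[0,0,0]],
    [0.6,[-174,-40,-100],[0,0,0]],
    [0.6,[-212,-49,-95],[0,0,0]],
    [0.6,[-238,-55,-88],[0,0,0]],
    [0.6,[-249,-57.6,-88],[0,0,0]],
  ],
)

```text
time: 31.05
position: [505.5, 240.5, 170.9]
tcp_rot: [179.9, 0.0, -89.8]
wrist_force: [-0.6, -0.0, -0.9]
width: 62.9
```

apply_moves(
  moves=[
    [0.6,[0,0,0],[0,0,0]],
    [0.6,[0,0,0],[0,0,0]],
    [0.6,[0,0,0],[0,0,0]],
    [0.6,[0,0,0],[0,0,0]],
  ],
)

```text
time: 31.45
position: [506.3, 236.0, 171.7]
tcp_rot: [-180.0, -0.0, -90.1]
wrist_force: [-0.5, -0.9, -0.3]
width: 62.9
```

```bash
python3 - <<'E'
from h import *
s=st();p,P=disc(s['position'][2]-80+7)
plan((506.6,238,56.7,-90))
E
```

```text
t 31.45 pos [506.3 236.  171.7] rot [-1.7999e+02 -4.0000e-02 -9.0140e+01] w 62.9 F [-0.5 -0.9 -0.3]
disc (array([256, 202], dtype=int32), array([503.6, 237. ]), np.float64(32.8), array([482.4, 244.6]), 57.4)
t 31.5 pos [506.3 236.2 171.7] rot [-1.7999e+02 -3.0000e-02 -9.0120e+01] w 63.3 F [-0.2 -0.2  0.1]
  -> (506.6, 238, 56.7, -90) shift [-1.8 -0.3 35. ] turn [-0.    -0.001 -0.002] rows 0.7
```

apply_moves(
  moves=[
    [0.6,[-0.5,0,16],[0,0,0]],
    [0.6,[-0.5,0,27],[0,0,0]],
    [0.6,[-0.5,0,33],[0,0,0]],
    [0.6,[-0.5,0,34],[0,0,0]],
    [0.6,[-0.5,0,34],[0,0,0]],
    [0.6,[-0.5,0,34],[0,0,0]],
  ],
)

```text
time: 32.1
position: [506.4, 238.3, 137.8]
tcp_rot: [-180.0, 0.0, -90.0]
wrist_force: [-0.0, 0.1, 0.6]
width: 63.2
```

apply_moves(
  moves=[
    [0.6,[0.3,0,1.3],[0,0,0]],
    [0.3,[0.3,0,1.3],[0,0,0]],
    [0.1,[0.3,0,1.3],[0,0,0]],
    [0,[0.3,0,1.3],[0,0,0]],
    [0,[0.3,0,-10],[0,0,0]],
    [0,[0.3,0,-40],[0,0,0]],
    [0,[0.3,0,-65],[0,0,0]],
    [0,[0.3,0,-65],[0,0,0]],
  ],
)

```text
time: 32.9
position: [508.0, 239.0, 206.6]
tcp_rot: [-179.6, 0.2, -90.0]
wrist_force: [0.7, -0.3, 0.8]
width: 87.9
```

```bash
python3 - <<'E'
from h import *
p,P=disc(62);cv2.imwrite('pics/w17.png',p);plan((437.8,-103,90,-90))
E
```

```text
disc (array([278, 176], dtype=int32), array([506.2, 237.5]), np.float64(31.2), array([505.7, 237.4]), 32.3)
t 32.95 pos [507.2 238.4 204.7] rot [-1.7978e+02  1.1000e-01 -9.0020e+01] w 87.9 F [ 0.3  0.6 -0.8]
  -> (437.8, -103, 90, -90) shift [341.5  69.4  33.8] turn [-0.004  0.002 -0.   ] rows 7.0
```

View pics/w17.png

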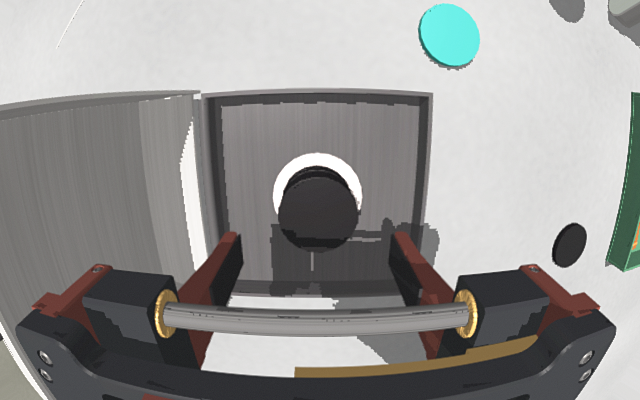

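apply_moves(
  moves=[
    [0,[42,8,4],[0,0,0]],
    [0,[84,17,10],[0,0,0]],
    [0,[126,26,16],[0,0,0]],
    [0,[168,34,22],[0,0,0]],
    [0,[210,43,28],[0,0,0]],
    [0,[252,51,34],[0,0,0]],
    [0,[294,60,36],[0,0,0]],
    [0,[328,67,37],[0,0,0]],
    [0,[341,69,37],[0,0,0]],
    [0,[341,69,37],[0,0,0]],
  ],
)

```text
time: 33.95
position: [435.9, -105.3, 164.8]
tcp_rot: [179.9, -0.0, -90.3]
wrist_force: [-0.1, 1.0, 0.0]
width: 87.6
```

```bash
python3 - <<'E'
from h import *
p,P=disc();cv2.imwrite('pics/w18.png',p);plan((437.8,-103,3,-90))
E
```

```text
disc (array([546,  30], dtype=int32), array([ 599.4, -352.9]), np.float64(31.3), array([ 588. , -344.2]), 28.5)
disc (array([274, 168], dtype=int32), array([ 437.3, -103. ]), np.float64(31.1), array([ 437., -103.]), 32.1)
disc (array([464, 228], dtype=int32), array([ 415.2, -287.6]), np.float64(29.1), array([ 407.6, -288.9]), 48.5)
t 34.0 pos [ 436.5 -103.6  165. ] rot [ 1.7994e+02  1.0000e-02 -9.0140e+01] w 87.5 F [0.4 0.7 0.1]
  -> (437.8, -103, 3, -90) shift [-0.6 -1.4 82. ] turn [ 0.001  0.    -0.002] rows 1.6
```

apply_moves(
  moves=[
    [0,[-0.3,-0.5,40],[0,0,0]],
    [0,[-0.3,-0.5,65],[0,0,0]],
    [0,[-0.3,-0.5,79],[0,0,0]],
    [0,[-0.3,-0.5,82],[0,0,0]],
    [0,[-0.3,-0.5,82],[0,0,0]],
    [0.6,[-0.3,-0.5,82],[0,0,0]],
    [0.6,[-0.3,-0.5,82],[0,0,0]],
    [0.6,[-0.3,-0.5,82],[0,0,0]],
    [0.6,[-0.3,-0.5,82],[0,0,0]],
    [0.6,[-0.3,-0.5,82],[0,0,0]],
  ],
)

```text
time: 35.0
position: [438.0, -102.9, 84.0]
tcp_rot: [-179.9, -0.0, -90.0]
wrist_force: [0.3, 0.2, 6.5]
width: 62.9
```

apply_moves(
  moves=[
    [0.6,[0,0,-5],[0,0,0]],
    [0.6,[0,0,-30],[0,0,0]],
    [0.6,[-10,-2,-60],[0,0,0]],
    [0.6,[-45,-9,-85],[0,0,0]],
    [0.6,[-88,-18,-105],[0,0,0]],
    [0.6,[-131,-27,-110],[0,0,0]],
    [0.6,[-174,-35,-110],[0,0,0]],
    [0.6,[-217,-44,-110],[0,0,0]],
    [0.6,[-260,-53,-110],[0,0,0]],
    [0.6,[-300,-61,-106],[0,0,0]],
  ],
)

```text
time: 36.0
position: [498.9, 199.2, 190.1]
tcp_rot: [-179.9, 0.0, -90.0]
wrist_force: [0.1, 0.1, -0.1]
width: 63.4
```

apply_moves(
  moves=[
    [0.6,[-25,-5,3],[0,0,0]],
    [0.6,[-36,-7,6],[0,0,0]],
    [0.6,[-41,-7.8,10],[0,0,0]],
    [0.6,[-41,-7.8,10],[0,0,0]],
    [0.6,[-41,-7.8,10],[0,0,0]],
    [0.6,[-41,-7.8,10],[0,0,0]],
  ],
)

```text
time: 36.6
position: [506.7, 236.5, 179.6]
tcp_rot: [-180.0, -0.0, -90.1]
wrist_force: [-0.1, 0.6, 0.0]
width: 63.5
```

```bash
python3 - <<'E'
from h import *
s=st();p,P=disc(s['position'][2]-80+7)
plan((506.6,238,66.7,-90))
E
```

```text
t 36.6 pos [506.7 236.5 179.6] rot [-1.800e+02 -5.000e-02 -9.014e+01] w 63.5 F [-0.1  0.6  0. ]
disc (array([256, 202], dtype=int32), array([502.7, 238.1]), np.float64(33.0), array([479.5, 245.6]), 60.1)
t 36.65 pos [506.7 236.8 179.6] rot [-1.7999e+02 -3.0000e-02 -9.0120e+01] w 63.0 F [ 0.9 -0.   0.5]
  -> (506.6, 238, 66.7, -90) shift [-1.3  0.1 32.9] turn [-0.    -0.001 -0.002] rows 0.7
```

apply_moves(
  moves=[
    [0.6,[-0.2,0,16],[0,0,0]],
    [0.6,[-0.2,0,26],[0,0,0]],
    [0.6,[-0.2,0,31],[0,0,0]],
    [0.6,[-0.2,0,32],[0,0,0]],
    [0.6,[-0.2,0,32],[0,0,0]],
    [0.6,[-0.2,0,32],[0,0,0]],
  ],
)

```text
time: 37.25
position: [506.7, 238.5, 147.8]
tcp_rot: [-180.0, 0.0, -90.0]
wrist_force: [-0.6, -0.3, -0.2]
width: 63.4
```

apply_moves(
  moves=[
    [0.6,[0.3,0,1.3],[0,0,0]],
    [0.3,[0.3,0,1.3],[0,0,0]],
    [0.1,[0.3,0,1.3],[0,0,0]],
    [0,[0.3,0,1.3],[0,0,0]],
    [0,[0.3,0,-10],[0,0,0]],
    [0,[0.3,0,-35],[0,0,0]],
    [0,[0.3,0,-60],[0,0,0]],
    [0,[0.3,0,-60],[0,0,0]],
    [0,[0.3,0,-60],[0,0,0]],
  ],
)

```text
time: 38.15
position: [506.7, 238.2, 208.3]
tcp_rot: [-179.9, 0.0, -90.0]
wrist_force: [0.3, -0.2, -0.1]
width: 88.2
```

```bash
python3 - <<'E'
from h import *
p,P=disc(72);cv2.imwrite('pics/w19.png',p);plan((599.5,-352,120,-90),(540,-150,120,-90))
cv2.imwrite('pics/s19.png',bot.camera('side')[0])
E
```

```text
disc (array([274, 176], dtype=int32), array([505.8, 237.7]), np.float64(31.2), array([505.6, 237.8]), 32.2)
t 38.2 pos [506.3 237.9 207.4] rot [ 1.800e+02 -1.000e-02 -9.002e+01] w 87.8 F [-0.3 -0.1 -0.4]
  -> (599.5, -352, 120, -90) shift [589.8 -93.4   7.5] turn [ 0. -0. -0.] rows 11.9
  -> (540, -150, 120, -90) shift [387.9 -33.8   7.5] turn [ 0. -0. -0.] rows 7.8
```

View pics/w19.png

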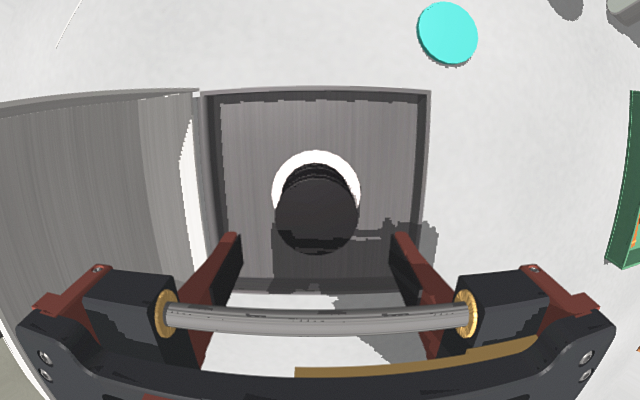

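View pics/s19.png

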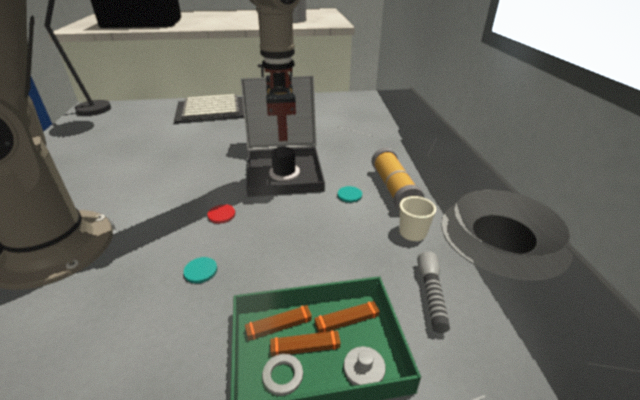

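apply_moves(
  moves=[
    [0,[45,-7,0],[0,0,0]],
    [0,[90,-14,0],[0,0,0]],
    [0,[135,-21,0],[0,0,0]],
    [0,[180,-28,0],[0,0,0]],
    [0,[225,-36,0],[0,0,0]],
    [0,[270,-43,0],[0,0,0]],
    [0.2,[315,-50,0],[0,0,0]],
    [0.43,[360,-57,0],[0,0,0]],
    [0.43,[405,-64,0],[0,0,0]],
    [0.43,[450,-71,0],[0,0,0]],
  ],
)

```text
time: 39.25
position: [576.8, -213.7, 206.2]
tcp_rot: [179.9, 0.0, -90.0]
wrist_force: [0.6, 0.5, 0.5]
width: 59.3
```

apply_moves(
  moves=[
    [0.43,[45,-7,0],[0,0,0]],
    [0.43,[90,-14,0],[0,0,0]],
    [0.43,[125,-20,10],[0,0,0]],
    [0.43,[139,-22,20],[0,0,0]],
    [0.43,[139,-22,20],[0,0,0]],
    [0.43,[139,-22,20],[0,0,0]],
    [0.43,[139,-22,20],[0,0,0]],
    [0.43,[139,-22,20],[0,0,0]],
  ],
)

```text
time: 40.05
position: [600.1, -348.8, 188.1]
tcp_rot: [-180.0, 0.0, -89.9]
wrist_force: [0.0, -0.8, -0.0]
width: 50.0
```

```bash
cat >> h.py <<'E'
def knob(zk,zd):
    p,P,m=cloud('wrist');h=cv2.cvtColor(p,cv2.COLOR_BGR2HSV);mk=(h[...,1]<50)&(h[...,2]>90)
    for o in topcirc(P,mk,zk-4,zk+4):
        if o[2]<20: print('knob',o)
    for o in topcirc(P,mk,zd-4,zd+4):
        if o[2]<45: print('capdisc',o)
    return p,P
E
python3 - <<'E'
from h import *
p,P=knob(37,15);cv2.imwrite('pics/w20.png',p)
plan((599.5,-352,19,-90))
E
```

```text
knob (array([305, 196], dtype=int32), array([ 600.1, -352. ]), np.float64(11.3), array([ 600. , -352.2]), 12.1)
capdisc (array([40, 16], dtype=int32), array([781.4, -47.7]), np.float64(31.5), array([779.1, -53.8]), 31.0)
capdisc (array([284, 166], dtype=int32), array([ 600., -352.]), np.float64(30.4), array([ 599.8, -352.1]), 31.2)
capdisc (array([287, 289], dtype=int32), array([ 484.4, -348.1]), np.float64(21.5), array([ 483.5, -348.2]), 28.4)
t 40.1 pos [ 600.  -349.2  188.1] rot [-1.7995e+02  2.0000e-02 -8.9880e+01] w 50.0 F [ 0.4  0.1 -0.2]
  -> (599.5, -352, 19, -90) shift [ 2.8  0.6 89.1] turn [-0.001  0.     0.002] rows 1.8
```

View pics/w20.png

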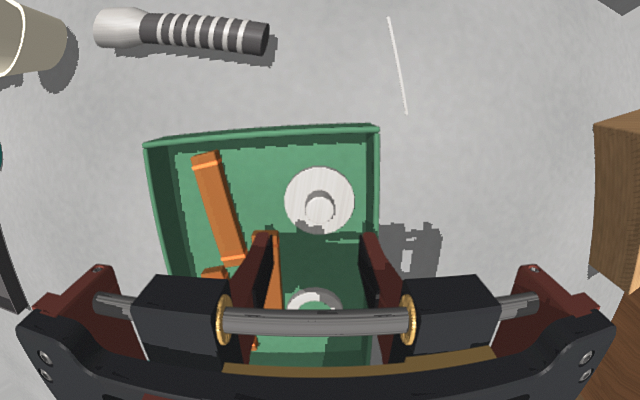

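apply_moves(
  moves=[
    [0.43,[1.5,0,35],[0,0,0]],
    [0.43,[1.5,0,62],[0,0,0]],
    [0.43,[1.5,0,80],[0,0,0]],
    [0.43,[1.5,0,87.5],[0,0,0]],
    [0.43,[1.5,0,87.5],[0,0,0]],
    [0.43,[1.5,0,87.5],[0,0,0]],
  ],
)

```text
time: 40.7
position: [600.1, -352.7, 101.1]
tcp_rot: [-179.9, -0.0, -90.0]
wrist_force: [0.1, 0.1, 0.5]
width: 50.3
```

apply_moves(
  moves=[
    [0.8,[0,0,1],[0,0,0]],
    [0.85,[0,0,1],[0,0,0]],
    [0.9,[0,0,1],[0,0,0]],
    [0.95,[0,0,1],[0,0,0]],
    [0.95,[0,0,1],[0,0,0]],
    [0.95,[0,0,1],[0,0,0]],
    [0.95,[0,0,1],[0,0,0]],
  ],
  force=40,
)

```text
time: 41.4
position: [599.5, -352.5, 99.4]
tcp_rot: [-180.0, -0.0, -90.0]
wrist_force: [-1.2, 1.2, 4.4]
width: 23.1
```

apply_moves(
  moves=[
    [0.95,[0,0,-5],[0,0,0]],
    [0.95,[0,0,-20],[0,0,0]],
    [0.95,[0,0,-45],[0,0,0]],
    [0.95,[-8,1,-75],[0,0,0]],
    [0.95,[-30,5,-100],[0,0,0]],
    [0.95,[-65,10,-112],[0,0,0]],
    [0.95,[-103,16,-115],[0,0,0]],
    [0.95,[-141,22,-115],[0,0,0]],
    [0.95,[-179,28,-115],[0,0,0]],
    [0.95,[-217,34,-115],[0,0,0]],
  ],
)

```text
time: 42.4
position: [565.0, -134.1, 215.0]
tcp_rot: [-179.9, -0.0, -90.0]
wrist_force: [0.9, 0.3, -1.6]
width: 23.1
```

apply_moves(
  moves=[
    [0.95,[-38,6,0],[0,0,0]],
    [0.95,[-76,12,0],[0,0,0]],
    [0.95,[-114,18,0],[0,0,0]],
    [0.95,[-152,24,0],[0,0,0]],
    [0.95,[-190,30,0],[0,0,0]],
    [0.95,[-228,36,0],[0,0,0]],
    [0.95,[-266,42,0],[0,0,0]],
    [0.95,[-300,48,0],[0,0,0]],
    [0.95,[-330,53,0],[0,0,0]],
    [0.95,[-350,56,0],[0,0,0]],
  ],
)

```text
time: 43.4
position: [508.7, 217.3, 214.9]
tcp_rot: [-180.0, 0.1, -89.9]
wrist_force: [0.5, -0.1, -1.7]
width: 23.3
```

apply_moves(
  moves=[
    [0.95,[-15,2,0],[0,0,0]],
    [0.95,[-23,3.5,5],[0,0,0]],
    [0.95,[-23,3.5,10],[0,0,0]],
    [0.95,[-23,3.5,10],[0,0,0]],
    [0.95,[-23,3.5,10],[0,0,0]],
    [0.95,[-23,3.5,10],[0,0,0]],
  ],
)

```text
time: 44.0
position: [506.3, 236.5, 203.9]
tcp_rot: [-180.0, -0.0, -90.1]
wrist_force: [0.4, 0.5, -1.4]
width: 23.0
```

```bash
python3 - <<'E'
from h import *
s=st();p,P=knob(s['position'][2]-67,s['position'][2]-84);cv2.imwrite('pics/w21.png',p)
plan((506.2,237.8,87,-90))
E
```

```text
t 44.0 pos [506.3 236.5 203.9] rot [-1.800e+02 -3.000e-02 -9.011e+01] w 23.0 F [ 0.4  0.5 -1.4]
knob (array([295, 238], dtype=int32), array([506.6, 236.2]), np.float64(11.5), array([509.8, 236.2]), 11.2)
capdisc (array([265, 196], dtype=int32), array([510.7, 236. ]), np.float64(24.7), array([507.1, 236.1]), 31.0)
capdisc (array([294, 271], dtype=int32), array([486.4, 236.3]), np.float64(11.0), array([483.5, 236.4]), 14.1)
capdisc (array([140, 342], dtype=int32), array([397.6, 376.7]), np.float64(10.2), array([404.3, 376.2]), 11.0)
t 44.05 pos [506.3 236.7 204. ] rot [-1.7999e+02 -1.0000e-02 -9.0090e+01] w 23.1 F [-0.5 -0.3 -2.4]
  -> (506.2, 237.8, 87, -90) shift [-1.1  0.1 37. ] turn [-0.    -0.    -0.002] rows 0.7
```

View pics/w21.png

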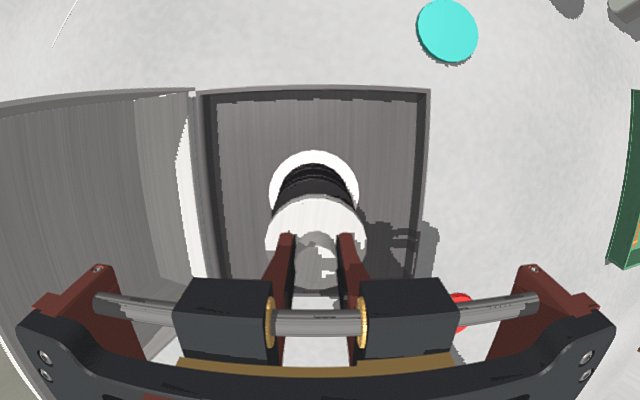

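Held level; lower it onto the stack.

apply_moves(
  moves=[
    [0.95,[-0.3,0,14],[0,0,0]],
    [0.95,[-0.3,0,25],[0,0,0]],
    [0.95,[-0.3,0,32],[0,0,0]],
    [0.95,[-0.3,0,35],[0,0,0]],
    [0.95,[-0.3,0,36],[0,0,0]],
    [0.95,[-0.3,0,36],[0,0,0]],
    [0.95,[-0.3,0,36],[0,0,0]],
  ],
)

```text
time: 44.75
position: [506.2, 238.0, 168.3]
tcp_rot: [-180.0, 0.0, -90.0]
wrist_force: [0.3, 1.1, -1.6]
width: 22.9
```

apply_moves(
  moves=[
    [0.95,[0,0,0.8],[0,0,0]],
    [0.95,[0,0,1.6],[0,0,0]],
    [0.95,[0,0,1.6],[0,0,0]],
    [0.95,[0,0,1.6],[0,0,0]],
  ],
)

```text
time: 45.15
position: [506.0, 237.9, 166.4]
tcp_rot: [-180.0, 0.0, -90.0]
wrist_force: [-0.4, -0.6, -1.7]
width: 22.9
```

apply_moves(
  moves=[
    [0.95,[0,0,0.8],[0,0,0]],
    [0.95,[0,0,0.8],[0,0,0]],
  ],
)

```text
time: 45.35
position: [506.1, 237.9, 166.3]
tcp_rot: [-180.0, -0.0, -90.0]
wrist_force: [-2.2, -1.3, 7.1]
width: 23.1
```

Contact (7 N). Release and rise.

apply_moves(
  moves=[
    [0.7,[0,0,0],[0,0,0]],
    [0.6,[0,0,0],[0,0,0]],
    [0.5,[0,0,0],[0,0,0]],
    [0.43,[0,0,0],[0,0,0]],
    [0.43,[0,0,-10],[0,0,0]],
    [0.43,[0,0,-35],[0,0,0]],
    [0.43,[0,0,-60],[0,0,0]],
    [0.43,[0,0,-60],[0,0,0]],
    [0.43,[0,0,-60],[0,0,0]],
  ],
)

```text
time: 46.25
position: [506.2, 237.9, 226.3]
tcp_rot: [-179.9, 0.0, -90.0]
wrist_force: [-0.0, -0.5, 0.2]
width: 49.7
```

```bash
python3 - <<'E'
from h import *
s=st();p,P=knob(104,82);cv2.imwrite('pics/w22.png',p)
p,P,m=cloud('top');cv2.imwrite('pics/t22.png',p)
b=(abs(P[...,1]-474)<30)&(P[...,2]>225)&(abs(P[...,0]-500)<70);print('handle pts',b.sum(),P[b].min(0),P[b].max(0),np.median(P[b],0))
E
```

```text
t 46.25 pos [506.2 237.9 226.3] rot [-1.7992e+02  4.0000e-02 -9.0020e+01] w 49.7 F [-0.  -0.5  0.2]
knob (array([300, 206], dtype=int32), array([506.6, 237.5]), np.float64(11.4), array([506.4, 237.4]), 12.1)
capdisc (array([277, 174], dtype=int32), array([506.5, 237.6]), np.float64(30.3), array([506.5, 237.4]), 31.3)
handle pts 385 [447.63234931 466.76370166 225.09406789] [556.84391729 482.60621329 245.40129483] [500.43391575 473.74143182 239.30851772]
```

View pics/w22.png

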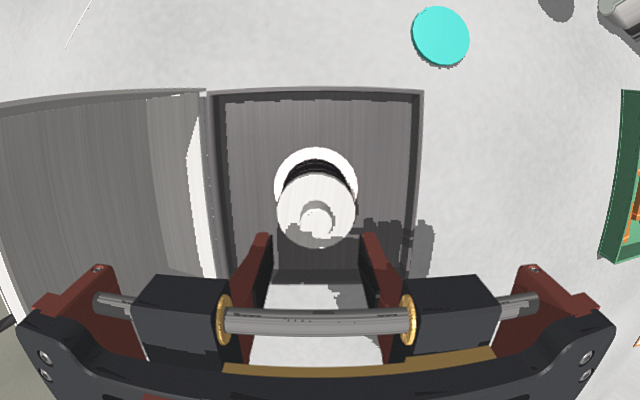

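View pics/t22.png

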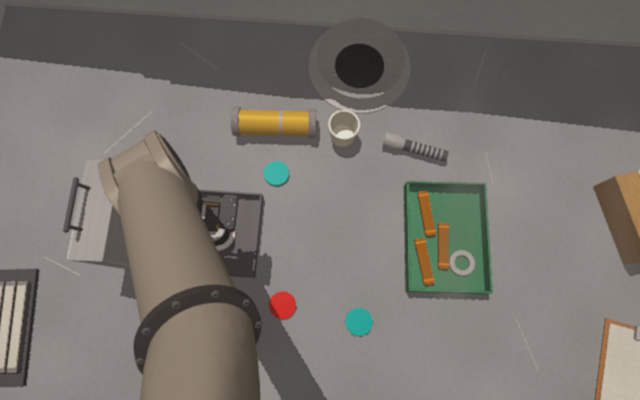

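```bash
python3 - <<'E'
from h import *
p,P,m=cloud('wrist')
for nm,sel in(('+x wall',(abs(P[...,0]-604)<8)&(P[...,1]>150)&(P[...,1]<320)),('front wall',(abs(P[...,1]-138)<8)&(P[...,0]>460)&(P[...,0]<600))):
    b=sel&(P[...,2]>27)&(P[...,2]<34);Q=P[b][:,:2];v=cv2.fitLine(Q.astype(np.float32),cv2.DIST_HUBER,0,.01,.01).ravel();print(nm,len(Q),v,Q.mean(0))
plan((505,238,270,-90),(505,473,270,-90))
E
```

```text
+x wall 901 [ 6.4001400e-03 -9.9997950e-01  6.0365826e+02  2.3365285e+02] [603.69579908 233.20239166]
front wall 736 [9.9999291e-01 3.7631977e-03 5.3310425e+02 1.4054321e+02] [532.78472163 140.41977809]
t 46.4 pos [505.4 237.5 224.6] rot [ 1.7991e+02 -5.0000e-02 -9.0010e+01] w 50.1 F [-0.3  0.6 -0.7]
  -> (505, 238, 270, -90) shift [  -0.4    0.6 -125.4] turn [ 0.002 -0.001 -0.   ] rows 2.5
  -> (505, 473, 270, -90) shift [-235.4    0.7 -125.6] turn [ 0.002 -0.001 -0.   ] rows 5.3
```

apply_moves(
  moves=[
    [0.43,[0,0,-45],[0,0,0]],
    [0.5,[0,0,-90],[0,0,0]],
    [0.59,[-15,0,-125],[0,0,0]],
    [0.59,[-55,0,-126],[0,0,0]],
    [0.59,[-100,0,-126],[0,0,0]],
    [0.59,[-145,0,-126],[0,0,0]],
    [0.59,[-190,0,-126],[0,0,0]],
    [0.59,[-222,0,-126],[0,0,0]],
    [0.59,[-236,0,-126],[0,0,0]],
    [0.59,[-236,0,-126],[0,0,0]],
  ],
)

```text
time: 47.4
position: [505.0, 475.4, 349.9]
tcp_rot: [179.9, -0.0, -89.9]
wrist_force: [-0.2, -0.6, 0.2]
width: 36.2
```

apply_moves(
  moves=[
    [0.59,[0,0,0],[0,0,0]],
    [0.59,[0,0,0],[0,0,0]],
    [0.59,[0,0,0],[0,0,0]],
  ],
)

```text
time: 47.7
position: [506.9, 472.0, 351.9]
tcp_rot: [-180.0, -0.0, -90.2]
wrist_force: [0.7, 0.3, -0.2]
width: 36.1
```

```bash
python3 - <<'E'
from h import *
s=st()
p,P,m=cloud('wrist');cv2.imwrite('pics/w23.png',p)
V=cv2.cvtColor(p,cv2.COLOR_BGR2HSV)[...,2]
b=(V<110)&(P[...,2]>226)&(P[...,2]<250)&(abs(P[...,1]-474)<20)&(abs(P[...,0]-505)<60)
Q=P[b];print(b.sum(),Q.min(0),Q.max(0),np.median(Q,0));st()
E
```

```text
t 47.7 pos [506.9 472.  351.9] rot [-1.7995e+02 -4.0000e-02 -9.0150e+01] w 36.1 F [ 0.7  0.3 -0.2]
2250 [450.70718733 467.41282652 226.01712362] [559.96691937 479.83613317 242.72396208] [512.79979181 474.23372915 240.10999185]
t 47.75 pos [506.8 472.3 351.9] rot [-1.7996e+02 -2.0000e-02 -9.0130e+01] w 36.4 F [ 0.3 -0.3 -0.6]
```

View pics/w23.png

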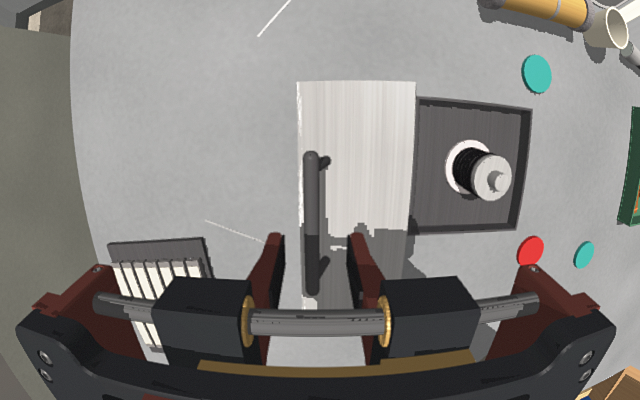

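apply_moves(
  moves=[
    [0.59,[-0.5,0.5,20],[0,0,0]],
    [0.59,[-0.5,1,38],[0,0,0]],
    [0.59,[-0.5,1,50],[0,0,0]],
    [0.59,[-0.5,1,53],[0,0,0]],
    [0.59,[-0.5,1,53],[0,0,0]],
    [0.59,[-0.5,1,53],[0,0,0]],
    [0.59,[-0.5,1,53],[0,0,0]],
  ],
)

```text
time: 48.45
position: [505.3, 474.7, 299.6]
tcp_rot: [-179.9, 0.1, -90.0]
wrist_force: [-0.1, -0.3, 0.1]
width: 36.1
```

apply_moves(
  moves=[
    [0.75,[0.5,0,0],[0,0,0]],
    [0.95,[0.5,0,0],[0,0,0]],
    [0.95,[0.5,0,0],[0,0,0]],
    [0.95,[0.5,0,0],[0,0,0]],
    [0.95,[0.5,0,0],[0,0,0]],
    [0.95,[0.5,0,0],[0,0,0]],
  ],
  force=20,
)

```text
time: 49.05
position: [505.0, 474.4, 298.9]
tcp_rot: [-180.0, 0.1, -90.0]
wrist_force: [0.1, 2.6, 1.2]
width: 10.5
```

```bash
python3 - <<'E'
from h import *
st()
r=245.9;f0=123.7
pts=[]
for f in list(np.arange(f0,30,-4.5))+[28,24,21,18.5,17,16,15.34]:
    pts.append((f,337.7-r*np.cos(np.radians(f)),30.5+r*np.sin(np.radians(f))))
i=0
while i<len(pts)-1:
    print('from',np.round(pts[i],1))
    for q in pts[i+1:i+11]: print('  phi %.1f  dx %.1f dz %.1f'%(q[0],-(q[1]-pts[i][1]),-(q[2]-pts[i][2])))
    i+=10
E
```

```text
t 49.05 pos [505.  474.4 298.9] rot [-1.7997e+02  7.0000e-02 -8.9990e+01] w 10.5 F [0.1 2.6 1.2]
from [123.7 474.1 235.1]
  phi 119.2  dx 16.5 dz -10.1
  phi 114.7  dx 33.7 dz -18.8
  phi 110.2  dx 51.5 dz -26.2
  phi 105.7  dx 69.9 dz -32.1
  phi 101.2  dx 88.7 dz -36.6
  phi 96.7  dx 107.7 dz -39.6
  phi 92.2  dx 127.0 dz -41.1
  phi 87.7  dx 146.3 dz -41.1
  phi 83.2  dx 165.6 dz -39.6
  phi 78.7  dx 184.6 dz -36.6
from [ 78.7 289.5 271.6]
  phi 74.2  dx 18.8 dz 4.5
  phi 69.7  dx 37.1 dz 10.5
  phi 65.2  dx 55.0 dz 17.9
  phi 60.7  dx 72.2 dz 26.7
  phi 56.2  dx 88.6 dz 36.8
  phi 51.7  dx 104.2 dz 48.2
  phi 47.2  dx 118.9 dz 60.7
  phi 42.7  dx 132.5 dz 74.4
  phi 38.2  dx 145.1 dz 89.1
  phi 33.7  dx 156.4 dz 104.7
from [ 33.7 133.1 166.9]
  phi 28.0  dx 12.5 dz 21.0
  phi 24.0  dx 20.1 dz 36.4
  phi 21.0  dx 25.0 dz 48.3
  phi 18.5  dx 28.6 dz 58.4
  phi 17.0  dx 30.6 dz 64.5
  phi 16.0  dx 31.8 dz 68.7
  phi 15.3  dx 32.6 dz 71.4
```

apply_moves(
  moves=[
    [0.95,[8,0,-5],[0,0,0]],
    [0.95,[16.5,0,-10],[0,0,0]],
    [0.95,[33.7,-0.2,-18.8],[0,0,0]],
    [0.95,[51.5,-0.3,-26.2],[0,0,0]],
    [0.95,[69.9,-0.4,-32.1],[0,0,0]],
    [0.95,[88.7,-0.5,-36.6],[0,0,0]],
  ],
)

```text
time: 49.65
position: [505.2, 384.9, 336.7]
tcp_rot: [-179.9, 0.1, -90.0]
wrist_force: [0.4, 4.6, 2.1]
width: 10.4
```

apply_moves(
  moves=[
    [0.95,[19,-0.1,-3],[0,0,0]],
    [0.95,[38.3,-0.2,-4.5],[0,0,0]],
    [0.95,[57.6,-0.4,-4.5],[0,0,0]],
    [0.95,[76.9,-0.5,-3],[0,0,0]],
    [0.95,[95.9,-0.6,0],[0,0,0]],
    [0.95,[114.7,-0.7,4.5],[0,0,0]],
    [0.95,[133,-0.8,10.5],[0,0,0]],
    [0.95,[150.9,-1,17.9],[0,0,0]],
    [0.95,[168.1,-1.1,26.7],[0,0,0]],
    [0.95,[184.5,-1.2,36.8],[0,0,0]],
  ],
)

```text
time: 50.65
position: [506.2, 198.9, 297.1]
tcp_rot: [179.9, -0.0, -90.0]
wrist_force: [-1.9, 2.9, -0.3]
width: 10.2
```

apply_moves(
  moves=[
    [0.95,[15.6,-0.1,11.4],[0,0,0]],
    [0.95,[30.3,-0.2,23.9],[0,0,0]],
    [0.95,[43.9,-0.3,37.6],[0,0,0]],
    [0.95,[56.5,-0.4,52.3],[0,0,0]],
    [0.95,[67.8,-0.4,67.9],[0,0,0]],
    [0.95,[75.5,-0.5,80],[0,0,0]],
    [0.95,[80.3,-0.5,88.9],[0,0,0]],
    [0.95,[84.5,-0.5,97],[0,0,0]],
    [0.95,[87.9,-0.6,104.3],[0,0,0]],
    [0.95,[87.9,-0.6,104.3],[0,0,0]],
  ],
)

```text
time: 51.65
position: [506.8, 112.1, 192.9]
tcp_rot: [179.9, -0.0, -90.0]
wrist_force: [-2.3, 0.8, -3.1]
width: 10.7
```

```bash
python3 - <<'E'
from h import *
st();cv2.imwrite('pics/s24.png',bot.camera('side')[0]);cv2.imwrite('pics/w24.png',bot.camera('wrist')[0])
s=st()
E
```

```text
t 51.65 pos [506.8 112.1 192.9] rot [ 1.7992e+02 -5.0000e-02 -9.0020e+01] w 10.7 F [-2.3  0.8 -3.1]
t 51.75 pos [506.8 112.4 193.6] rot [ 1.7993e+02 -5.0000e-02 -9.0010e+01] w 10.3 F [-2.4  0.2 -3.2]
```

View pics/s24.png

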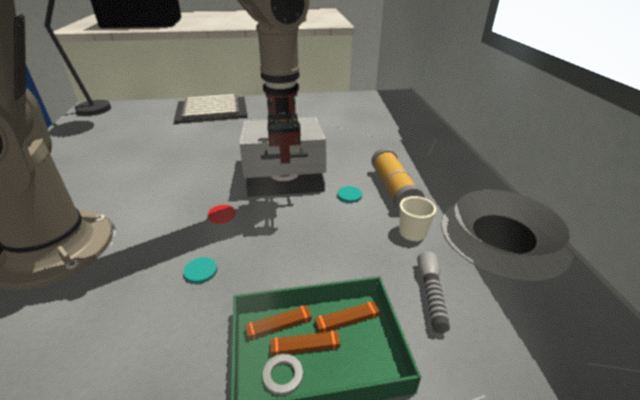

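View pics/w24.png

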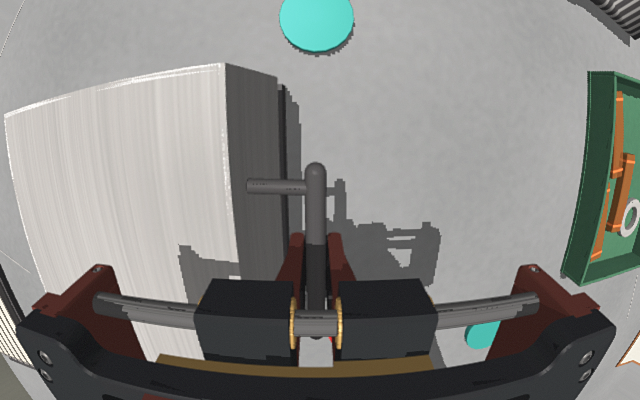

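apply_moves(
  moves=[
    [0.95,[2,0,4],[0,0,0]],
    [0.95,[3.5,0,8],[0,0,0]],
    [0.95,[5,0,12],[0,0,0]],
    [0.95,[6.3,0,15.5],[0,0,0]],
    [0.95,[7.5,0,19],[0,0,0]],
    [0.95,[8.5,0,22],[0,0,0]],
    [0.95,[9.3,0,24.5],[0,0,0]],
    [0.95,[10,0,26.5],[0,0,0]],
    [0.95,[10.5,0,28],[0,0,0]],
    [0.95,[10.5,0,28],[0,0,0]],
  ],
)

```text
time: 52.75
position: [507.2, 102.3, 165.7]
tcp_rot: [180.0, 0.0, -90.0]
wrist_force: [-3.8, 1.5, -3.4]
width: 10.3
```

apply_moves(
  moves=[
    [0.95,[0.4,0,1.2],[0,0,0]],
    [0.95,[0.7,0,2.4],[0,0,0]],
    [0.95,[1,0,3.6],[0,0,0]],
    [0.95,[1.3,0,4.6],[0,0,0]],
    [0.95,[1.5,0,5.4],[0,0,0]],
    [0.95,[1.5,0,5.4],[0,0,0]],
  ],
)

```text
time: 53.35
position: [507.3, 101.1, 161.3]
tcp_rot: [-180.0, 0.0, -90.0]
wrist_force: [-7.6, 0.3, 6.3]
width: 10.7
```

apply_moves(
  moves=[
    [0.95,[0.1,0.8,0.6],[0,0,0]],
    [0.95,[0.2,0.8,1.2],[0,0,0]],
    [0.95,[0.2,0.8,1.2],[0,0,0]],
  ],
)

```text
time: 53.65
position: [507.2, 101.1, 161.2]
tcp_rot: [-179.9, 0.0, -90.0]
wrist_force: [-9.0, -0.2, 15.8]
width: 10.1
```

```bash
python3 - <<'E'
from h import *
p,P,m=cloud('wrist');cv2.imwrite('pics/w25.png',p)
for y in(160,200,240,280,310):
    b=(abs(P[...,1]-y)<5)&(abs(P[...,0]-540)<50)&(P[...,2]>90);print(y,b.sum(),np.median(P[b][:,2]) if b.sum() else None)
p,P,m=cloud('top')
for y in(160,200,240,280,310,330):
    b=(abs(P[...,1]-y)<5)&(abs(P[...,0]-570)<35)&(P[...,2]>90)&(P[...,2]<150);print('top',y,b.sum(),np.median(P[b][:,2]) if b.sum() else None)
st()
E
```

```text
160 6435 119.94595500474787
200 2636 119.20062438736105
240 1600 119.21484315054646
280 1205 119.20579184528414
310 642 119.2208311743997
top 160 0 None
top 200 0 None
top 240 123 119.4694344590124
top 280 139 119.16874505317219
top 310 138 119.23069342765177
top 330 138 119.18125510246057
t 53.75 pos [507.2 101.  161.2] rot [-1.7989e+02  3.0000e-02 -9.0010e+01] w 10.3 F [-8.8  2.1 14.7]
```

apply_moves(
  moves=[
    [0.8,[0,0,0],[0,0,0]],
    [0.75,[0,0,0],[0,0,0]],
    [0.73,[0,0,0],[0,0,0]],
    [0.73,[0,0,0],[0,0,0]],
    [0.73,[0,0,-10],[0,0,0]],
    [0.73,[0,0,-30],[0,0,0]],
    [0.73,[0,0,-65],[0,0,0]],
    [0.73,[0,0,-110],[0,0,0]],
    [0.73,[30,0,-150],[0,0,0]],
    [0.73,[75,0,-170],[0,0,0]],
  ],
)

```text
time: 54.75
position: [507.6, 27.6, 334.1]
tcp_rot: [-179.6, 0.1, -89.7]
wrist_force: [1.9, -0.7, -1.3]
width: 23.9
```

apply_moves(
  moves=[
    [0.73,[45,0,0],[0,0,0]],
    [0.73,[85,0,0],[0,0,0]],
    [0.73,[100,0,0],[0,0,0]],
    [0.73,[100,0,0],[0,0,0]],
  ],
)

```text
time: 55.15
position: [506.1, -77.3, 330.1]
tcp_rot: [-180.0, -0.0, -90.3]
wrist_force: [0.5, 0.5, -0.9]
width: 24.1
```

```bash
python3 - <<'E'
from h import *
p,P,m=cloud('top');cv2.imwrite('pics/t26.png',p)
for y in(150,170,200,240,280,310,330):
    b=(abs(P[...,1]-y)<5)&(abs(P[...,0]-505)<80)&(P[...,2]>90)&(P[...,2]<150);print('top',y,b.sum(),np.median(P[b][:,2]) if b.sum() else None)
b=(abs(P[...,1]-101)<15)&(abs(P[...,0]-505)<45)&(P[...,2]>80);print('handle',np.median(P[b],0) if b.sum() else None)
cv2.imwrite('pics/s26.png',bot.camera('side')[0]);st()
E
```

```text
top 150 336 119.45058730248013
top 170 336 119.49122568212755
top 200 328 119.42316308664107
top 240 336 119.35015392441579
top 280 335 119.17325961872689
top 310 333 119.26753186206349
top 330 333 119.32205795701316
handle [505.00040488 102.90318289 100.67202002]
t 55.25 pos [506.5 -73.6 329.8] rot [-1.7997e+02  3.0000e-02 -8.9990e+01] w 24.0 F [ 0.7  0.4 -0.2]
```

View pics/t26.png

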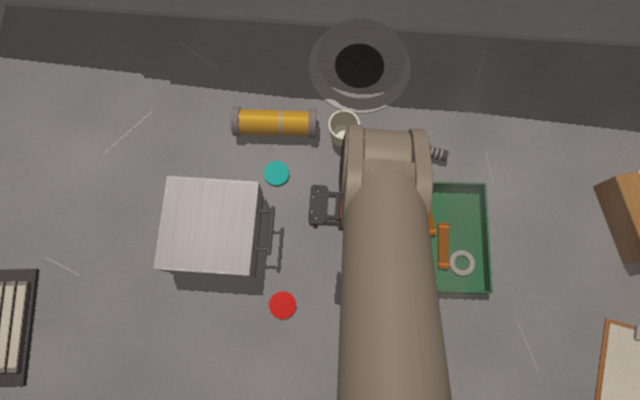

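View pics/s26.png

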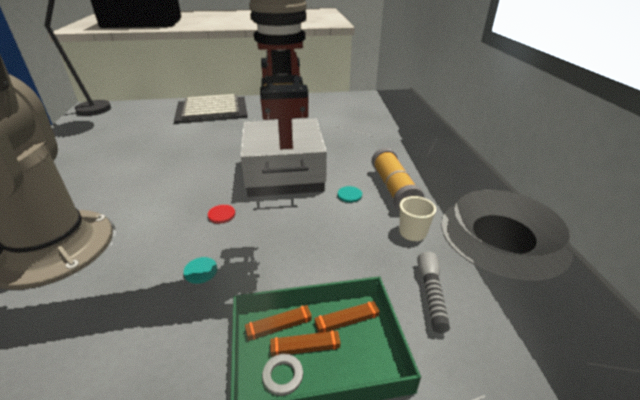

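```bash
python3 -c "
from h import *
print(bot.job_done());st()"
```

```text
the job is handed in; nothing more can be done
None
the job is handed in; nothing more can be done
```

I handed the job in at about 55 s of the 210 s allowed, with every step done in the order asked.

- **Spacer:** the amber spacer from the plate now lies flat in the tray, next to the other two spacers and the ring.
- **Stack:** all six black discs are stacked on the plate. The top disc measured (505.7, 237.8) against a plate centre of about (506.2, 237.8), in mm.
- **Cap:** it sits on the stack knob up, at (506.5, 237.5).
- **Hood:** I gripped the handle and brought the hood slowly down to its stop. After release its top read about 119.2 to 119.5 mm all over, against 119 mm for fully closed. The handle's top was about 101 mm up, as it should be.

The last side view shows no black discs left on the worktop. The canister, cup, flashlight and coloured look-alikes are where they were.

**Disagreements and notes:**
- The top camera placed things about 3 mm away from the wrist camera in x. I used the wrist camera's readings.
- The first two discs were probably held only by their upper edge, and the third certainly was, so I put that one down and gripped it lower. All three sat well once placed.
- The wrist force reached about 16 N as I pressed the hood onto its stop.
- I could not look at the stack again once the hood was closed.

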